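# Gauge the fixture's bores, fit matching core slugs and seat the coils

### The job

Use the depth rod to feel how deep each of the three blind bores in the fixture is, touching bottom in each, one after the other from the red-dot end, then hang the rod back in its stand. Drop each brass slug on the bench into the bore whose depth it matches, so that its top comes flush with the block (there may be only two slugs today), and seat a wound coil upright and flat in the lugs over every slug. Do not disturb the solenoid, the solder reel and the tape roll.

Things in the scene. Friction and masses are not known exactly. Their poses are not given: they have to be found in the camera images.
- fixture: Fixed aluminium block, 74 mm (x) by 250 mm (y) by 60 mm high, on two dark feet; origin at the centre of its underside, z up; y runs along the row of its three stations towards the red dot at its end. Each station has a vertical blind bore, 30 mm diameter, in the block's flat top, with dark lugs 6 mm high round it that form a 42 x 42 mm square pocket (sides along the block's x and y) for a coil; the pocket's sides towards block +x and -x are open in the middle for 31 mm.
- bore_1 (a point): Centre of the mouth of the first (red dot end) bore, level with the block's top (60 mm above the bench, 6 mm below the lugs' tops); axes as the block. Stations are 78 mm apart. The three bores are 24, 34 and 44 mm deep, one each, in an order that changes from start to start and cannot be told from outside.
- bore_2 (a point): Centre of the mouth of the middle bore, level with the block's top (60 mm above the bench, 6 mm below the lugs' tops); axes as the block. Stations are 78 mm apart. The three bores are 24, 34 and 44 mm deep, one each, in an order that changes from start to start and cannot be told from outside.
- bore_3 (a point): Centre of the mouth of the last (far from the red dot) bore, level with the block's top (60 mm above the bench, 6 mm below the lugs' tops); axes as the block. Stations are 78 mm apart. The three bores are 24, 34 and 44 mm deep, one each, in an order that changes from start to start and cannot be told from outside.
- depth_rod: Depth rod hanging upright in its stand, 134 mm long, 73 g: steel rod 8 mm diameter with a flat tip, a 26 mm collar from 90 to 94 mm above the tip that rests on the stand, then a blue square handle 16 x 16 mm, from 94 to 134 mm above the tip (grip here). Origin at the tip, z up along the rod, x and y square to the handle's flats.
- rod_tip (a point): Centre of the depth rod's flat tip (the body's origin).
- rod_stand: Fixed grey stand 70 x 60 mm, 105 mm high; origin at the centre of its underside. Its top plate is 50 x 46 mm and 12 mm thick with a 14 mm through hole.
- stand_hole (a point): Centre of the stand's hole at its top face (105 mm above the bench). With the rod hung in it the collar lies on this face and the rod's tip is 90 mm below.
- slug_short: Plain brass cylinder, 27 mm diameter, 24 mm tall, standing upright on the bench right of the fixture; origin at the centre of its underside, z up. May be absent (then None).
- slug_middle: Plain brass cylinder, 27 mm diameter, 34 mm tall, standing upright on the bench right of the fixture; origin at the centre of its underside, z up. May be absent (then None).
- slug_long: Plain brass cylinder, 27 mm diameter, 44 mm tall, standing upright on the bench right of the fixture; origin at the centre of its underside, z up. May be absent (then None).
- slug_short_top (a point): Centre of the short slug's top face, 24 mm above its underside. None if absent.
- slug_middle_top (a point): Centre of the middle slug's top face, 34 mm above its underside. None if absent.
- slug_long_top (a point): Centre of the long slug's top face, 44 mm above its underside. None if absent.
- coil_a: Finished coil standing upright: white 38 x 38 mm square lower body and flange (up to 22 mm above its base), above it a round orange hank of wire 39 mm in diameter from 22 to 48 mm (grip it there); overall 41 x 44 x 53 mm, 100 g; origin at the centre of its square underside, x and y along the sides of the square. The three coils start in a row between the robot and the fixture.
- coil_b: Finished coil standing upright: white 38 x 38 mm square lower body and flange (up to 22 mm above its base), above it a round orange hank of wire 39 mm in diameter from 22 to 48 mm (grip it there); overall 41 x 44 x 53 mm, 100 g; origin at the centre of its square underside, x and y along the sides of the square. The three coils start in a row between the robot and the fixture.
- coil_c: Finished coil standing upright: white 38 x 38 mm square lower body and flange (up to 22 mm above its base), above it a round orange hank of wire 39 mm in diameter from 22 to 48 mm (grip it there); overall 41 x 44 x 53 mm, 100 g; origin at the centre of its square underside, x and y along the sides of the square. The three coils start in a row between the robot and the fixture.
- solenoid_stand: Dark brown solenoid body standing upright, 70 mm diameter, 103 mm high, behind the fixture; bystander.
- solder_reel: Reel of solder on black flanges, 58 x 76 x 53 mm; bystander.
- tape_roll: Roll of yellow tape lying flat, 64 mm diameter, 18 mm high; bystander.
Mind the look-alikes: they are no part of the job. What is shaped like the slug_middle but turquoise is not meant.

How it is judged:
By the outcome, as a careful person would: the job done as asked, in the order asked, and still so for the second after the job is handed in, with the robot touching nothing.
Of slug_short, slug_middle, slug_long only 2 to 3 are there at a start; the rules pass over those that are not, and their reading is None.
At some moment in a run one of coil_a, coil_b, coil_c may be knocked a few centimetres aside while the robot is not near it.
It also fails if it takes over 210 s, if anything falls off the work surface, if the arm or the gripper's body presses on something with over 40 N, if the wrist force passes 120 N, or if a joint passes its speed limit or range.

### The arm

A 6-joint arm with a two-finger parallel gripper is mounted at the origin on a cart in front of the work surface, level with it; the furniture and walls round the work are solid. World frame = base frame: x ahead of the robot, y to its left, z up, the work surface at z = 0. Lengths are in m, angles in rad, forces in N, time in s.
With the tool pointing down it reaches from about 0.375 to 0.975 m from the base axis. Payload 3.8 kg.
Tool frame: the origin (TCP) lies midway between the tips of the shut fingers; the grasp point (between the pads) lies 19 mm behind it; z points along the fingers, x is the direction in which the jaws open and shut, and the axes are right-handed (so a half turn about z gives the same grasp; the last joint's range is limited). The gripper opens to 85 mm and grips with 20 to 120 N. Pads are 22 mm wide; open, the fingers measure 114 mm over their backs; the gripper's body (76 mm by 85 mm) begins 54 mm behind the grasp point. The pads swing forward as they close: fully open they stand 13 mm farther back than shut.
Start: joints at [1.302, 0.264, 1.604, -0, 1.274, -0.037], TCP at [0.155, 0.657, 0.231] pointing down, gripper open.
Joint ranges: [-2.63, 2.63], [-0.94, 2.18], [0.31, 2.57], [-1.31, 4.45], [0, 2.66], [-2.55, 2.55]. Speed limits (rad/s): [2.57, 2.57, 3.14, 3.14, 3.14, 3.14].

### API

Orientations are given as a unit quaternion [x, y, z, w].
In Python, from station import state, camera, calibration, finish_job, recognise gives the robot as it stands.
- The arm moves only by the tool arm_command, never from a script. Its arguments are lists of equal length, an entry for each row: "slide": the shift along the tool's x, y, z in mm, a list of three; "dr": the turn, a rotation vector about the tool's x, y, z in degrees, a list of three; "gripper": the opening, from 0 (shut) to 1 (fully open). In form: {"slide": [[x, y, z], ...], "dr": [[rx, ry, rz], ...], "gripper": [gripper, ...]}. A call has exactly 8 rows; each row is the pose to reach, as a shift and turn from the pose commanded when the call began, along the tool's axes at that moment; what a row does not reach only later rows make up. A row lasts 1/12 s, in which the tool goes at most 41.7 mm and 7.16 degrees, less where a joint would pass 70% of its speed; a pose out of reach is approached as far as the arm can. A call with a gripper value outside its range is refused whole. The fingers move at their own pace and stop on an object; "force" is the grip in N (left out, the last holds). Time passes only in rows, so rows that repeat a pose let the fingers close, or fill a call up. It gives the time, the measured TCP pose, the force and the opening at its end, in the units of the state.
- state(): the state, without advancing time (a new reading comes with each control period).
- camera(name): name is "scene" or "top" or "wrist"; returns (picture, depth): 480x640x3 uint8, blue, green, red; 480x640 float32, m along the optical axis (not along the pixel's ray), 0 where there is no reading.
- calibration(name): a dict with "camera_matrix" (3x3 intrinsics, pixels), "k1" (the pictures are not rectified: a ray, as slopes to the right and down, at radius r is drawn at 1 + k1 r^2 times it, then the intrinsics apply), "view" (4x4, takes a point from world to camera coordinates). Camera axes: x right, y down, z forward; pixel columns grow to the right and rows downward; lengths in m; the calibration is good to about 2 mm. A picture is of the moment at which its call begins: read the wrist's pose just before it. calibration takes no time and is no camera call; for the wrist camera it gives the pose at the moment of the call.
- finish_job(): hands the job in, once; it reports no verdict.
Trained networks look in the newest picture that a camera, given by its name, has taken for a name from the list of things; names that differ only in an ending like _2 or _b are one class to them, and where a whole thing is asked for, a point or a joint stands for the part that bears it (a point fixed in the world has none). Each returns a list of dicts, best first, with "confidence" (0 to 1); they miss things now and then, are a little off and sometimes report something else, mostly with a low value. They report only what shows in the picture. A call takes as long as a camera call. They do not tell look-alikes from the thing itself.
- recognise(name, camera): "centre" ([column, row] in pixels, amid what is visible of it).
The state is a dict: "t": time; "joint_positions": joint angles; "dq": joint speeds; "joint_efforts": joint torques, N m; "tcp_pos": TCP position; "eef_rot": TCP orientation; "contact_force": force on the tool from outside, world axes, zero at the start; "moment": the same for the moment, N m; "opening": finger opening in m.
Only numpy, scipy, OpenCV 4.12 (cv2) and the standard library are available. Lean on these libraries where they do the work, as an engineer would, in place of code of your own. Each camera call takes 0.05 s, during which the arm holds its last target.

## Working session

There is one attempt and no reset: what is moved stays moved. The work goes in short steps, Python scripts to look and compute and a tool call to move; the robot and the scene stay as the last step left them, time stands still between calls to the robot, and variables do not carry over. Pictures are saved under pics/ and viewed, and the job is handed in when it is done.

Besides the shell and the picture viewer there is one more tool, called after "Emit:" as name(argument=value, ...), one argument or row to a line, values as JSON. arm_command: Moves the arm, as the interface text tells. Its arguments: {"type":"object","properties":{"slide":{"type":"array"},"dr":{"type":"array"},"gripper":{"type":"array"},"force":{"type":"number"}},"required":["slide","dr","gripper"]}

```bash
ls -la; mkdir -p pics
python3 - <<'E'
from station import state, camera, calibration
import cv2,numpy as np
s=state();print(s)
for n in ["scene","top","wrist"]:
    p,d=camera(n);cv2.imwrite(f"pics/{n}0.png",p);np.save(f"{n}0.npy",d);c=calibration(n);print(n,c)
E
```

```text
total 12
drwxr-xr-x  3 agent agent 4096 Dec  7 09:00 .
drwxr-xr-x 23 root  root  4096 Dec  7 09:00 ..
drwxr-xr-x  2 agent agent 4096 Dec  7 09:00 pics
{'t': 0.0, 'joint_positions': array([ 1.30206556e+00,  2.64744801e-01,  1.60536382e+00,  2.53434940e-05,
        1.27370964e+00, -3.68710822e-02]), 'dq': array([ 0.00188077,  0.00107362,  0.00112821,  0.00016901, -0.00028342,
       -0.00025667]), 'joint_efforts': array([-3.17482634e-03, -5.15098608e+01, -3.67318225e+01, -2.70835171e-04,
        1.26529281e-02,  1.29362505e-06]), 'tcp_pos': array([0.15488783, 0.65624065, 0.22997316]), 'eef_rot': array([ 7.84153545e-01,  6.20565854e-01, -9.04630218e-04,  6.48165923e-04]), 'contact_force': array([0.00131805, 0.27048484, 0.14538691]), 'moment': array([0.01580856, 0.02767484, 0.03792146]), 'opening': 0.08519470045127421}
scene {'camera_matrix': array([[436.27936777,   0.        , 316.56733867],
       [  0.        , 436.27936777, 232.1859959 ],
       [  0.        ,   0.        ,   1.        ]]), 'k1': 0.017049705092714886, 'view': array([[ 0.78811242, -0.61512143,  0.02245988, -0.46000071
[... 409 characters left out ...]
[-0.00638274, -0.9998894 , -0.01343337, -0.01637228],
       [-0.99220868,  0.00800407, -0.12432966,  0.58358919],
       [ 0.12442343,  0.01253515, -0.99215003,  0.99767727],
       [ 0.        ,  0.        ,  0.        ,  1.        ]])}
wrist {'camera_matrix': array([[339.11261232,   0.        , 317.60781524],
       [  0.        , 339.11261232, 237.72300852],
       [  0.        ,   0.        ,   1.        ]]), 'k1': -0.003728947212680739, 'view': array([[ 0.22989728,  0.97321331, -0.00175852, -0.67459997],
       [ 0.94052138, -0.22170949,  0.25741878, -0.03346339],
       [ 0.2501335 , -0.0608338 , -0.96629834,  0.37810219],
       [ 0.        ,  0.        ,  0.        ,  1.        ]])}
```

View pics/scene0.png

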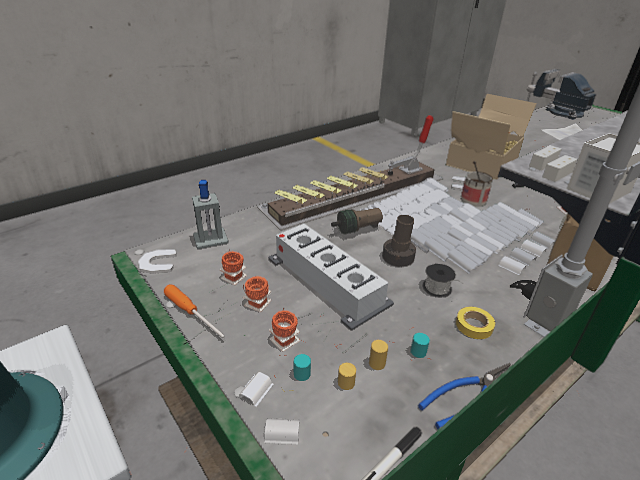

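View pics/top0.png

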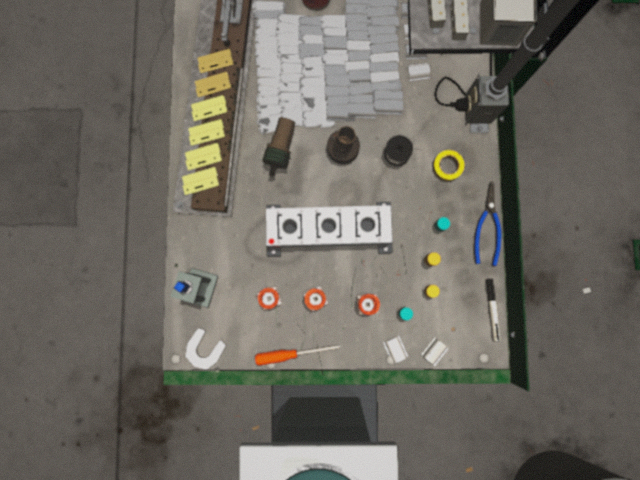

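View pics/wrist0.png

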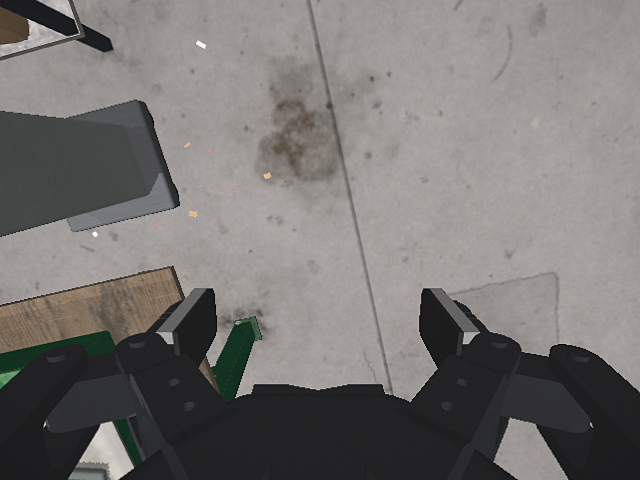

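```bash
cat > h.py <<'E'
import numpy as np,cv2
from station import state,camera,calibration,recognise
from scipy.spatial.transform import Rotation as R
def undist(c,uv):
    K=c["camera_matrix"];uv=np.atleast_2d(np.asarray(uv,float))
    x=np.stack([(uv[:,0]-K[0,2])/K[0,0],(uv[:,1]-K[1,2])/K[1,1]],1);y=x.copy()
    for _ in range(8): y=x/(1+c["k1"]*(y**2).sum(1,keepdims=True))
    return y
def onplane(c,uv,z):
    y=undist(c,uv);V=c["view"];Rm=V[:3,:3];o=-Rm.T@V[:3,3]
    d=np.c_[y,np.ones(len(y))]@Rm
    return o+d*((z-o[2])/d[:,2])[:,None]
def cloud(c,depth):
    v,u=np.mgrid[0:480,0:640];y=undist(c,np.c_[u.ravel(),v.ravel()])
    d=depth.ravel()[:,None];P=np.c_[y,np.ones(len(y))]*d
    V=c["view"];return ((P-V[:3,3])@V[:3,:3]).reshape(480,640,3)
def proj(c,P):
    P=np.atleast_2d(P);V=c["view"];q=P@V[:3,:3].T+V[:3,3];x=q[:,:2]/q[:,2:]
    x=x*(1+c["k1"]*(x**2).sum(1,keepdims=True));K=c["camera_matrix"]
    return x*K[0,0]+K[:2,2]
def to(pos,yaw=None,s=None):
    """slide mm & dr deg for tcp target pos, tool down with jaw axis x at world yaw(deg); None = keep orientation"""
    s=s or state();p=s["tcp_pos"];r=R.from_quat(s["eef_rot"])
    sl=r.inv().apply(np.asarray(pos)-p)*1000
    dr=np.zeros(3)
    if yaw is not None:
        best=None
        for k in(0,180):
            a=np.deg2rad(yaw+k);x=np.array([np.cos(a),np.sin(a),0]);z=np.array([0,0,-1.]);y=np.cross(z,x)
            t=R.from_matrix(np.c_[x,y,z]);d=(r.inv()*t).as_rotvec(degrees=True)
            if best is None or np.linalg.norm(d)<np.linalg.norm(best):best=d
        dr=best
    print("slide",sl.round(1),"dr",dr.round(2),"tcp",p.round(4),"q6",s["joint_positions"].round(2)[[0,5]])
    return sl,dr
E
python3 - <<'E'
from h import *
c=calibration("top");d=np.load("top0.npy");P=cloud(c,d)
for n,uv in dict(brass1=(433,259),brass2=(432,291),tq1=(443,224),tq2=(406,314),rod=(181,287),coilA=(269,299),coilB=(316,299),coilC=(369,304),b1=(290,226),b2=(329,226),b3=(368,226),dot=(271,241),sol=(345,143),reel=(398,150),tape=(449,165),tableL=(170,320),tableR=(500,320),edge=(330,368)).items():
    print(n,P[uv[1],uv[0]].round(3))
E
```

```text
brass1 [ 0.522 -0.237  0.041]
brass2 [ 0.458 -0.234  0.035]
tq1 [ 0.593 -0.259  0.04 ]
tq2 [ 0.412 -0.181  0.033]
rod [0.468 0.239 0.151]
coilA [ 0.444  0.099 -0.002]
coilB [0.443 0.001 0.001]
coilC [ 0.432 -0.109  0.003]
b1 [0.595 0.054 0.016]
b2 [ 0.593 -0.027  0.027]
b3 [ 0.591 -0.107  0.033]
dot [0.559 0.089 0.059]
sol [ 0.748 -0.06   0.097]
reel [ 0.76  -0.177  0.003]
tape [ 0.727 -0.286 -0.003]
tableL [ 0.401  0.306 -0.001]
tableR [ 0.397 -0.379  0.001]
edge [ 0.303 -0.027 -0.   ]
```

Run:
```python
from h import *
p=cv2.imread("pics/top0.png");cv2.imwrite("pics/top0c.png",cv2.resize(p[190:340,170:470],None,fx=2.6,fy=2.6,interpolation=cv2.INTER_CUBIC))
p=cv2.imread("pics/scene0.png");cv2.imwrite("pics/scene0c.png",cv2.resize(p[170:400,180:450],None,fx=2.6,fy=2.6,interpolation=cv2.INTER_CUBIC))
```

```text
(no output)
```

View pics/top0c.png

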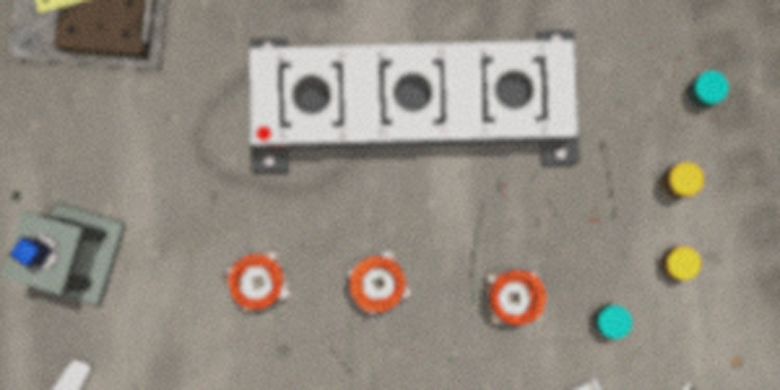

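View pics/scene0c.png

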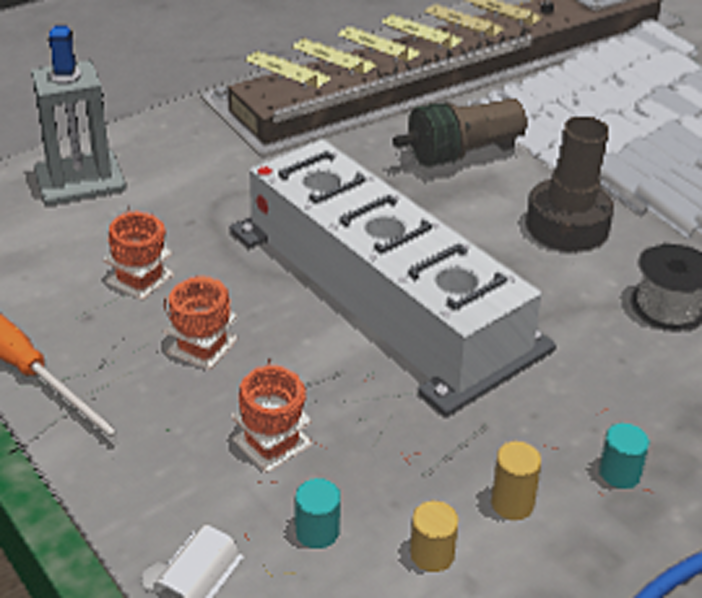

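Run:
```python
from h import *
for cam in("top","scene"):
    c=calibration(cam);Ps=[]
    for i in range(4):
        p,d=camera(cam);X=cloud(c,d);X[d==0]=np.nan;Ps.append(X)
    P=np.nanmedian(Ps,0)
    hsv=cv2.cvtColor(p,cv2.COLOR_BGR2HSV)
    for n,lo,hi in(("brass",(18,120,90),(32,255,255)),("tq",(80,120,60),(95,255,255)),("blue",(105,150,50),(125,255,255)),("orange",(0,170,80),(12,255,255))):
        m=cv2.inRange(hsv,lo,hi)
        k,l,st,ce=cv2.connectedComponentsWithStats(m)
        for i in range(1,k):
            if st[i,4]<40 or ce[i][1]>420:continue
            Q=P[l==i];Q=Q[~np.isnan(Q[:,0])]
            if len(Q)==0 or not(-0.35<np.median(Q[:,1])<.3 and .3<np.median(Q[:,0])<.7):continue
            z=Q[:,2];T=Q[z>np.percentile(z,60)]
            print(cam,n,ce[i].round(1),st[i,4],"med",np.median(Q,0).round(4),"z pct",np.percentile(z,[5,25,50,75,90,98]).round(4), "rng",np.percentile(Q[:,:2],[2,98],axis=0).round(4).tolist())
```

```text
top brass [433.2 258.7] 152 med [ 0.522  -0.2363  0.0434] z pct [0.0323 0.0426 0.0434 0.0442 0.0449 0.0462] rng [[0.5112, -0.25], [0.534, -0.2251]]
top brass [432.1 290.9] 146 med [ 0.458  -0.2344  0.0334] z pct [0.0274 0.0328 0.0334 0.0343 0.035  0.0361] rng [[0.4459, -0.2465], [0.47, -0.2226]]
top tq [442.9 223.2] 140 med [ 0.5961 -0.2609  0.0338] z pct [0.0267 0.0329 0.0338 0.0345 0.0351 0.0357] rng [[0.5845, -0.2733], [0.6084, -0.2487]]
top tq [405.7 313.4] 141 med [ 0.4144 -0.1802  0.0333] z pct [0.031  0.0325 0.0333 0.0341 0.0347 0.0354] rng [[0.4026, -0.1925], [0.4245, -0.1682]]
top blue [478.5 236.3] 196 med [ 0.5703 -0.3366  0.0112] z pct [0.0091 0.0103 0.0112 0.012  0.0127 0.0135] rng [[0.5188, -0.3553], [0.6214, -0.3306]]
top blue [179.6 286.3] 68 med [0.4694 0.2426 0.1482] z pct [0.1463 0.1475 0.1482 0.1486 0.1496 0.1501] rng [[0.4611, 0.2349], [0.4766, 0.2509]]
top orange [267.8 297.7] 143 med [0.4483 0.0963 0.0476] z pct [0.0349 0.0434 0.0476 0.0491 0.0507 0.0516] rng [[0.4285, 0.0774], [0.4641, 0.1129]]
top orange [314. 299.] 164 med [0.4437 0.0055 0.0461] z pct [0.032
[... 927 characters left out ...]
342 0.0347] rng [[0.4002, -0.1931], [0.4234, -0.1701]]
scene blue [203.1 188.7] 126 med [0.465  0.2396 0.1336] z pct [0.1165 0.1239 0.1336 0.1451 0.1477 0.1483] rng [[0.4587, 0.2354], [0.4749, 0.2495]]
scene blue [447.1 389.4] 433 med [ 0.5693 -0.3381  0.0115] z pct [0.0066 0.0098 0.0115 0.0122 0.0127 0.013 ] rng [[0.5145, -0.357], [0.6198, -0.3315]]
scene orange [231.7 259.7] 76 med [0.4454 0.0967 0.0474] z pct [0.0285 0.0424 0.0474 0.0497 0.0504 0.0512] rng [[0.4258, 0.0778], [0.4646, 0.1141]]
scene orange [178.8 299.3] 294 med [0.3225 0.0776 0.0193] z pct [0.0125 0.0164 0.0193 0.0219 0.0231 0.0238] rng [[0.312, 0.0413], [0.3386, 0.1194]]<stdin>:6: RuntimeWarning: All-NaN slice encountered
```

Run:
```python
from h import *
s=state();c=calibration("wrist");V=c["view"];o=-V[:3,:3].T@V[:3,3];r=R.from_quat(s["eef_rot"])
print("cam in tool",r.inv().apply(o-s["tcp_pos"]).round(4));print("axes(cam rows) in tool\n",(V[:3,:3]@r.as_matrix()).round(3))
to((0.42,0.24,0.30),0)
to((0.42,0.24,0.30))
# rod yaw from top hires
p,d=camera("top");c=calibration("top");hsv=cv2.cvtColor(p,cv2.COLOR_BGR2HSV);m=cv2.inRange(hsv,(105,150,50),(125,255,255));m[:,250:]=0
k=np.argwhere(m)[:,::-1].astype(np.float32);print(cv2.minAreaRect(k))
cv2.imwrite("pics/rodtop.png",cv2.resize(p[255:325,165:235],None,fx=8,fy=8,interpolation=cv2.INTER_CUBIC))
```

```text
cam in tool [ 0.0006 -0.0649 -0.1425]
axes(cam rows) in tool
 [[ 1.     0.     0.   ]
 [-0.     0.966 -0.258]
 [-0.     0.258  0.966]]
slide [-344.9  353.6  -68.7] dr [-0.   -0.   76.72] tcp [0.1551 0.657  0.2313] q6 [ 1.3  -0.04]
slide [-344.9  353.6  -68.7] dr [0. 0. 0.] tcp [0.1551 0.657  0.2313] q6 [ 1.3  -0.04]
((179.70001220703125, 286.4000244140625), (8.40000057220459, 8.200000762939453), 36.869895935058594)
```

View pics/rodtop.png

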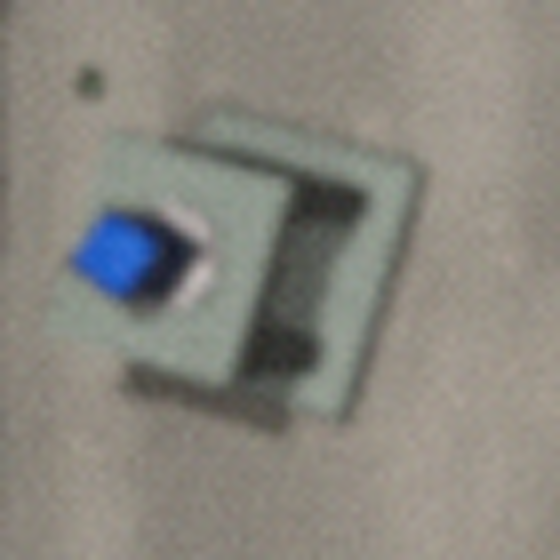

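Run:
```python
from h import *
to((0.465,0.235,0.32),30)
```

```text
slide [-339.5  398.6  -88.7] dr [-0.000e+00 -1.000e-02  4.672e+01] tcp [0.1551 0.657  0.2313] q6 [ 1.3  -0.04]
```

Emit:
arm_command(
  slide=[
    [0,0,-60],
    [-80,95,-89],
    [-160,190,-89],
    [-240,285,-89],
    [-300,350,-89],
    [-340,399,-89],
    [-340,399,-89],
    [-340,399,-89],
  ],
  dr=[
    [0,0,0],
    [0,0,7],
    [0,0,14],
    [0,0,21],
    [0,0,28],
    [0,0,35],
    [0,0,42],
    [0,0,46.7],
  ],
  gripper=[1,1,1,1,1,1,1,1],
)

```text
t: 1.27
tcp_pos: [0.3265, 0.4233, 0.3079]
eef_rot: [0.967, 0.256, 0.0, -0.0]
contact_force: [1.4, 1.1, 0.1]
opening: 0.0854
```

Emit:
arm_command(
  slide=[
    [0,0,0],
    [0,0,0],
    [0,0,0],
    [0,0,0],
    [0,0,0],
    [0,0,0],
    [0,0,0],
    [0,0,0],
  ],
  dr=[
    [0,0,0],
    [0,0,0],
    [0,0,0],
    [0,0,0],
    [0,0,0],
    [0,0,0],
    [0,0,0],
    [0,0,0],
  ],
  gripper=[1,1,1,1,1,1,1,1],
)

```text
t: 1.93
tcp_pos: [0.3252, 0.4256, 0.3072]
eef_rot: [0.966, 0.26, -0.0, 0.0]
contact_force: [0.3, -0.4, -0.8]
opening: 0.0856
```

Run:
```python
from h import *
c=calibration("wrist");p,d=camera("wrist");cv2.imwrite("pics/w1.png",p)
to((0.465,0.235,0.32),30)
P=cloud(c,d);hsv=cv2.cvtColor(p,cv2.COLOR_BGR2HSV);m=cv2.inRange(hsv,(105,150,50),(125,255,255))
Q=P[m>0];T=Q[Q[:,2]>.144];print(len(Q),len(T),T.mean(0),np.percentile(Q[:,2],[5,50,95]))
t=(m>0)&(P[:,:,2]>.144)
# intersect mask boundary with plane z=.149
k=np.argwhere(t)[:,::-1];W=onplane(c,k,.149)[:,:2]*1000;print(cv2.minAreaRect(W.astype(np.float32)))
```

```text
slide [ 25.4 234.8 -12.7] dr [0.   0.02 0.09] tcp [0.3253 0.4254 0.3073] q6 [0.87 0.35]<stdin>:5: RuntimeWarning: Mean of empty slice.
  ret = um.true_divide(
Traceback (most recent call last):
IndexError: index -1 is out of bounds for axis 0 with size 0
```

View pics/w1.png

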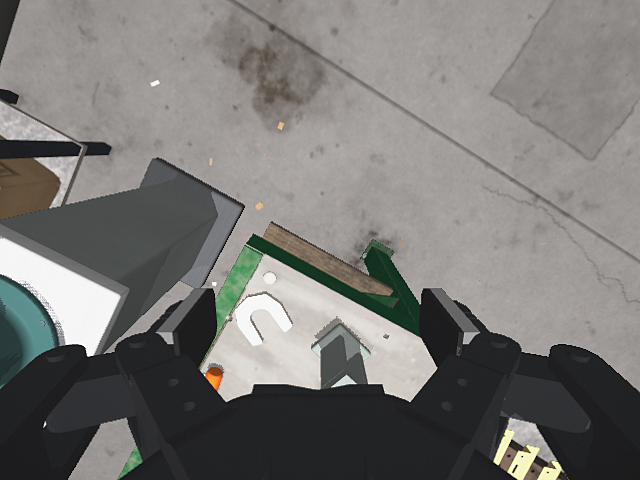

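Emit:
arm_command(
  slide=[
    [25,235,-13],
    [25,235,-13],
    [25,235,-13],
    [25,235,-13],
    [25,235,-13],
    [25,235,-13],
    [25,235,-13],
    [25,235,-13],
  ],
  dr=[
    [0,0,0],
    [0,0,0],
    [0,0,0],
    [0,0,0],
    [0,0,0],
    [0,0,0],
    [0,0,0],
    [0,0,0],
  ],
  gripper=[1,1,1,1,1,1,1,1],
)

```text
t: 2.65
tcp_pos: [0.4657, 0.2329, 0.3205]
eef_rot: [0.966, 0.257, -0.0, -0.0]
contact_force: [-0.2, 0.5, -0.3]
opening: 0.0856
```

Run:
```python
from h import *
c=calibration("wrist");p,d=camera("wrist");cv2.imwrite("pics/w2.png",p)
to((0.465,0.235,0.32),30)
P=cloud(c,d);hsv=cv2.cvtColor(p,cv2.COLOR_BGR2HSV);m=cv2.inRange(hsv,(105,150,50),(125,255,255))
Q=P[m>0]
T=Q[Q[:,2]>.144];print(len(Q),len(T),T.mean(0),np.percentile(Q[:,2],[5,50,95]))
t=(m>0)&(P[:,:,2]>.144)
k=np.argwhere(t)[:,::-1];W=onplane(c,k,.149)[:,:2]*1000;print(cv2.minAreaRect(W.astype(np.float32)))
```

```text
slide [ 0.6 -1.   0.3] dr [-0.04  0.02 -0.07] tcp [0.465  0.2339 0.3203] q6 [ 0.42 -0.1 ]
306 263 [0.4683936  0.24728349 0.15075066] [0.12626994 0.14820937 0.14984658]
((468.3914794921875, 247.34518432617188), (15.435400009155273, 15.979654312133789), 54.73217010498047)
```

View pics/w2.png

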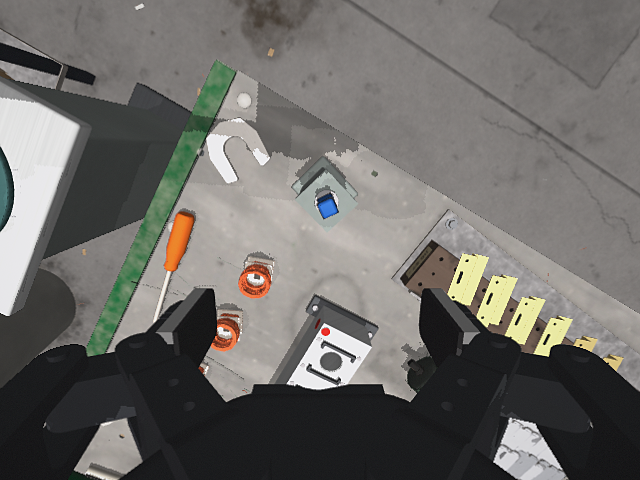

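```bash
cat >> h.py <<'E'
def rodm():
    c=calibration("wrist");p,d=camera("wrist")
    P=cloud(c,d);hsv=cv2.cvtColor(p,cv2.COLOR_BGR2HSV);m=cv2.inRange(hsv,(105,150,50),(125,255,255))
    t=(m>0)&(P[:,:,2]>.145)
    k=np.argwhere(t)[:,::-1];W=onplane(c,k,.149)[:,:2]*1000;r=cv2.minAreaRect(W.astype(np.float32));print(r,P[t].mean(0).round(4));return r,p
E
python3 - <<'E'
from h import *
rodm();rodm();r,p=rodm()
to((0.4684,0.2465,0.22),54.7)
E
```

```text
((468.6328125, 247.042236328125), (15.33777141571045, 15.341883659362793), 53.56382751464844) [0.4685 0.2472 0.1496]
((468.69866943359375, 247.26416015625), (15.9031343460083, 15.2976713180542), 56.7944221496582) [0.4687 0.2471 0.1485]
((468.6781311035156, 247.18991088867188), (15.55516529083252, 15.301580429077148), 56.86271286010742) [0.4687 0.247  0.1484]
slide [  9.4  -7.8 100.2] dr [-3.000e-02  1.000e-02 -2.459e+01] tcp [0.4642 0.235  0.3202] q6 [ 0.42 -0.11]
```

Emit:
arm_command(
  slide=[
    [9,-8,20],
    [9,-8,40],
    [9,-8,60],
    [9,-8,70],
    [9,-8,70],
    [9,-8,70],
    [9,-8,70],
    [9,-8,70],
  ],
  dr=[
    [0,0,-7],
    [0,0,-14],
    [0,0,-21],
    [0,0,-25],
    [0,0,-25],
    [0,0,-25],
    [0,0,-25],
    [0,0,-25],
  ],
  gripper=[1,1,1,1,1,1,1,1],
)

```text
t: 3.52
tcp_pos: [0.4693, 0.2462, 0.252]
eef_rot: [0.887, 0.462, 0.001, 0.0]
contact_force: [-0.4, -0.1, 0.4]
opening: 0.0857
```

Run:
```python
from h import *
rodm();rodm();r,p=rodm();cv2.imwrite("pics/w3.png",p)
to((0.4684,0.2465,0.22),55.5)
```

```text
((468.5158996582031, 247.20162963867188), (15.01221752166748, 14.688029289245605), 54.948551177978516) [0.4683 0.2471 0.1491]
((468.5842590332031, 247.06646728515625), (15.041458129882812, 14.687359809875488), 54.949100494384766) [0.4685 0.247  0.149 ]
((468.1946716308594, 247.14056396484375), (15.026606559753418, 15.437747955322266), 54.95243453979492) [0.4685 0.2469 0.1484]
slide [ 0.1 -1.2 31.6] dr [ 0.06 -0.1  -0.51] tcp [0.4693 0.2458 0.2516] q6 [ 0.44 -0.52]
```

View pics/w3.png

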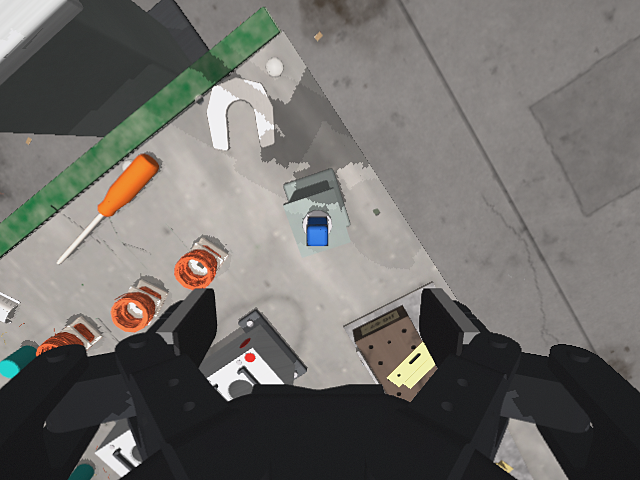

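Emit:
arm_command(
  slide=[
    [-0.5,-1,30],
    [-0.5,-1,60],
    [-0.5,-1,90],
    [-0.5,-1,115],
    [-0.5,-1,130],
    [-0.5,-1,136],
    [-0.5,-1,136],
    [-0.5,-1,136],
  ],
  dr=[
    [0,0,0],
    [0,0,0],
    [0,0,0],
    [0,0,0],
    [0,0,0],
    [0,0,0],
    [0,0,0],
    [0,0,0],
  ],
  gripper=[1,1,1,1,1,1,1,1],
)

```text
t: 4.33
tcp_pos: [0.4683, 0.2458, 0.1153]
eef_rot: [0.887, 0.462, 0.001, 0.0]
contact_force: [0.1, -0.6, -0.1]
opening: 0.0855
```

Emit:
arm_command(
  slide=[
    [0,0,0],
    [0,0,0],
    [0,0,0],
    [0,0,0],
    [0,0,0],
    [0,0,0],
    [0,0,0],
    [0,0,0],
  ],
  dr=[
    [0,0,0],
    [0,0,0],
    [0,0,0],
    [0,0,0],
    [0,0,0],
    [0,0,0],
    [0,0,0],
    [0,0,0],
  ],
  gripper=[0.1,0.1,0.1,0.1,0.1,0.1,0.1,0.1],
  force=40,
)

```text
t: 5.0
tcp_pos: [0.4679, 0.2457, 0.1149]
eef_rot: [0.887, 0.462, 0.0, 0.0]
contact_force: [-0.5, -0.5, 3.6]
opening: 0.0152
```

Run:
```python
from h import *
s=state();print(s["opening"],s["contact_force"]);to((0.4684,0.2465,0.116),55)
```

```text
0.0151626569142042 [-0.51906178 -0.45392189  3.56691195]
slide [ 1.  -0.  -1.1] dr [ 0.02 -0.03  0.02] tcp [0.4679 0.2457 0.1149] q6 [ 0.44 -0.52]
```

Emit:
arm_command(
  slide=[
    [0,0,-20],
    [0,0,-50],
    [0,0,-85],
    [0,0,-120],
    [0,0,-140],
    [0,0,-140],
    [0,0,-140],
    [0,0,-140],
  ],
  dr=[
    [0,0,0],
    [0,0,0],
    [0,0,0],
    [0,0,0],
    [0,0,0],
    [0,0,0],
    [0,0,0],
    [0,0,0],
  ],
  gripper=[0.1,0.1,0.1,0.1,0.1,0.1,0.1,0.1],
)

```text
t: 5.67
tcp_pos: [0.4668, 0.2452, 0.2529]
eef_rot: [0.887, 0.462, -0.001, -0.0]
contact_force: [-0.8, 0.5, -1.4]
opening: 0.0157
```

Run:
```python
from h import *
c=calibration("top");P=cloud(c,np.load("top0.npy"))
m=(abs(P[:,:,2]-.062)<.007)&(P[:,:,0]>.5)&(P[:,:,0]<.66)&(P[:,:,1]>-.2)&(P[:,:,1]<.15)
k,l,st,ce=cv2.connectedComponentsWithStats(m.astype(np.uint8));i=1+np.argmax(st[1:,4])
W=P[l==i][:,:2]*1000;print("top",cv2.minAreaRect(W.astype(np.float32)),np.median(P[l==i][:,2]))
c=calibration("scene");P=cloud(c,np.load("scene0.npy"))
m=(abs(P[:,:,2]-.062)<.006)&(P[:,:,0]>.5)&(P[:,:,0]<.66)&(P[:,:,1]>-.2)&(P[:,:,1]<.15)
k,l,st,ce=cv2.connectedComponentsWithStats(m.astype(np.uint8));i=1+np.argmax(st[1:,4])
W=P[l==i][:,:2]*1000;print("scene",cv2.minAreaRect(W.astype(np.float32)))
s=state();print(s["opening"],s["contact_force"])
to((0.595,0.055,0.255),55)
p,d=camera("wrist");cv2.imwrite("pics/w4.png",p)
```

```text
top ((591.4384765625, -25.809051513671875), (74.86539459228516, 250.5931396484375), 1.067568063735962) 0.05994112184939631
scene ((589.4251708984375, -24.527809143066406), (76.90813446044922, 253.2717742919922), 0.9327839612960815)
0.015690627731454045 [-0.78307387  0.49201217 -1.35080531]
slide [-82.3 214.1  -2.2] dr [-0.07  0.12  0.02] tcp [0.4668 0.2452 0.2529] q6 [ 0.44 -0.52]
```

View pics/w4.png

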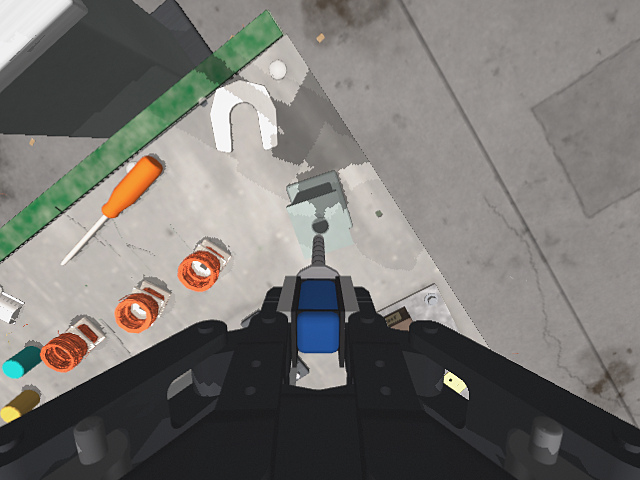

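Run:
```python
from h import *
to((0.591,0.053,0.22),55)
```

```text
slide [-85.8 212.2  32. ] dr [-0.11  0.19  0.02] tcp [0.4664 0.245  0.2522] q6 [ 0.44 -0.52]
```

Emit:
arm_command(
  slide=[
    [-10,25,0],
    [-25,60,0],
    [-40,100,0],
    [-55,140,10],
    [-70,180,25],
    [-86,212,32],
    [-86,212,32],
    [-86,212,32],
  ],
  dr=[
    [0,0,0],
    [0,0,0],
    [0,0,0],
    [0,0,0],
    [0,0,0],
    [0,0,0],
    [0,0,0],
    [0,0,0],
  ],
  gripper=[0.1,0.1,0.1,0.1,0.1,0.1,0.1,0.1],
)

```text
t: 6.38
tcp_pos: [0.5908, 0.0513, 0.2186]
eef_rot: [0.888, 0.46, -0.003, -0.001]
contact_force: [0.0, 0.9, -0.6]
opening: 0.0155
```

Run:
```python
from h import *
to((0.591,0.053,0.22),55)
p,d=camera("wrist");cv2.imwrite("pics/w5.png",p)
p,d=camera("scene");cv2.imwrite("pics/s5.png",cv2.resize(p[150:400,180:480],None,fx=2.5,fy=2.5))
```

```text
slide [ 1.5 -0.8 -1.4] dr [-0.3   0.23 -0.21] tcp [0.5908 0.0513 0.2186] q6 [ 0.04 -0.91]
```

View pics/w5.png

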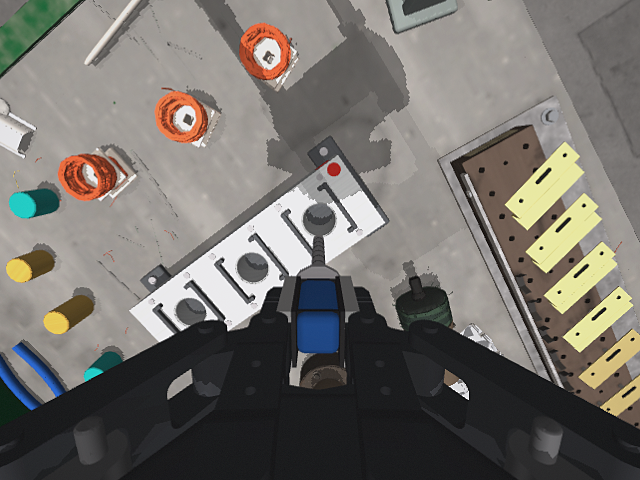

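View pics/s5.png

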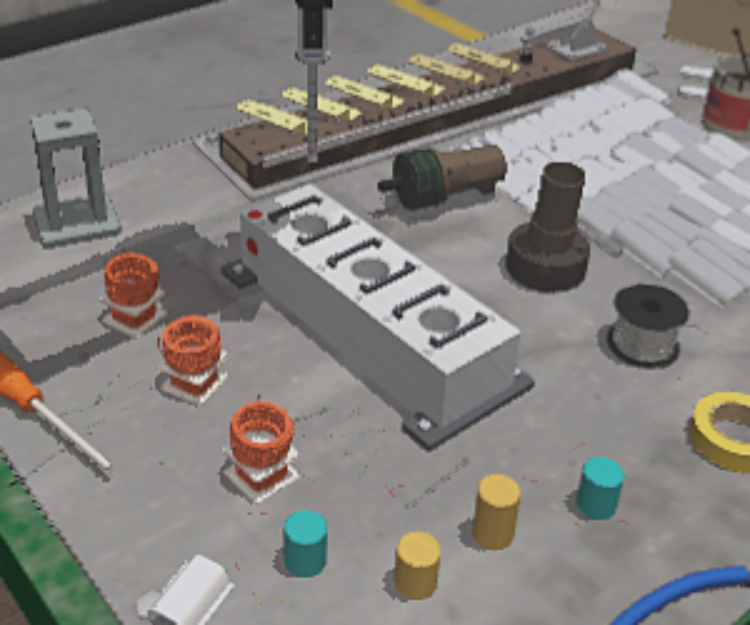

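Run:
```python
from h import *
s=state();c=calibration("wrist");p,d=camera("wrist")
print(s["tcp_pos"],s["contact_force"])
for uv in((319,219),(252,268),(192,311),(334,170)):print(uv,onplane(c,uv,.06).round(4))
P=cloud(c,d);m=(abs(P[:,:,2]-.06)<.004)&(P[:,:,0]>.5)&(P[:,:,0]<.66)&(P[:,:,1]>-.2)&(P[:,:,1]<.15)
Q=P[m];a=np.deg2rad(1.0)
# project: edges
u=np.array([np.cos(a),np.sin(a)]);v=np.array([-np.sin(a),np.cos(a)])
X=Q[:,:2]@u;Y=Q[:,:2]@v
for lo in np.arange(-.12,.1,.03):
    w=(Y>lo)&(Y<lo+.03);print(round(lo,2),w.sum(),np.percentile(X[w],[1,99]).round(4) if w.sum() else "")
print("Y",np.percentile(Y,[.5,99.5]).round(4), "z",np.median(Q[:,2]))
print("tip px",proj(c,s["tcp_pos"]+[0,0,-.1]))
```

```text
[0.59077022 0.05383818 0.22052128] [-1.04217962  0.03159615 -0.91730153]
(319, 219) [[0.5896 0.0566 0.06  ]]
(252, 268) [[ 0.592  -0.0226  0.06  ]]
(192, 311) [[ 0.5935 -0.0984  0.06  ]]
(334, 170) [[0.5612 0.0925 0.06  ]]
-0.12 814 [0.5531 0.6197]
-0.09 2093 [0.5535 0.6263]
-0.06 1566 [0.5534 0.6256]
-0.03 1646 [0.5534 0.6201]
0.0 1884 [0.5534 0.6195]
0.03 1690 [0.5534 0.6265]
0.06 2450 [0.5536 0.6265]
0.09 30 [0.5558 0.6246]
Y [-0.1584  0.0896] z 0.05987020325525359
tip px [[317.0198085  238.71269641]]
```

Emit:
arm_command(
  slide=[
    [-1,-1,20],
    [-1,-1,40],
    [-1,-1,60],
    [-1,-1,72],
    [-1,-1,80],
    [-1,-1,80],
    [-1,-1,80],
    [-1,-1,80],
  ],
  dr=[
    [0,0,0],
    [0,0,0],
    [0,0,0],
    [0,0,0],
    [0,0,0],
    [0,0,0],
    [0,0,0],
    [0,0,0],
  ],
  gripper=[0.1,0.1,0.1,0.1,0.1,0.1,0.1,0.1],
)

```text
t: 7.2
tcp_pos: [0.5916, 0.0538, 0.1439]
eef_rot: [0.887, 0.462, 0.001, 0.0]
contact_force: [0.2, -0.2, -0.4]
opening: 0.0154
```

Emit:
arm_command(
  slide=[
    [0,0,1],
    [0,0,2],
    [0,0,3],
    [0,0,4],
    [0,0,5],
    [0,0,6],
    [0,0,6],
    [0,0,6],
  ],
  dr=[
    [0,0,0],
    [0,0,0],
    [0,0,0],
    [0,0,0],
    [0,0,0],
    [0,0,0],
    [0,0,0],
    [0,0,0],
  ],
  gripper=[0.1,0.1,0.1,0.1,0.1,0.1,0.1,0.1],
)

```text
t: 7.87
tcp_pos: [0.5905, 0.0533, 0.1362]
eef_rot: [0.887, 0.462, -0.0, -0.0]
contact_force: [-0.0, -0.2, -1.8]
opening: 0.0156
```

Emit:
arm_command(
  slide=[
    [0,0,0.5],
    [0,0,1],
    [0,0,1.5],
    [0,0,2],
    [0,0,2.5],
    [0,0,3],
    [0,0,3],
    [0,0,3],
  ],
  dr=[
    [0,0,0],
    [0,0,0],
    [0,0,0],
    [0,0,0],
    [0,0,0],
    [0,0,0],
    [0,0,0],
    [0,0,0],
  ],
  gripper=[0.1,0.1,0.1,0.1,0.1,0.1,0.1,0.1],
)

```text
t: 8.53
tcp_pos: [0.5906, 0.0534, 0.1334]
eef_rot: [0.887, 0.462, -0.0, -0.0]
contact_force: [0.4, -0.3, 0.4]
opening: 0.0154
```

Emit:
arm_command(
  slide=[
    [0,0,1.5],
    [0,0,3],
    [0,0,4.5],
    [0,0,5],
    [0,0,5.5],
    [0,0,6],
    [0,0,6],
    [0,0,6],
  ],
  dr=[
    [0,0,0],
    [0,0,0],
    [0,0,0],
    [0,0,0],
    [0,0,0],
    [0,0,0],
    [0,0,0],
    [0,0,0],
  ],
  gripper=[0.1,0.1,0.1,0.1,0.1,0.1,0.1,0.1],
)

```text
t: 9.2
tcp_pos: [0.5907, 0.0533, 0.1274]
eef_rot: [0.887, 0.462, -0.0, 0.0]
contact_force: [0.1, 1.2, -0.4]
opening: 0.0158
```

Emit:
arm_command(
  slide=[
    [0,0,0.5],
    [0,0,1],
    [0,0,1.5],
    [0,0,2],
    [0,0,2.5],
    [0,0,3],
    [0,0,3],
    [0,0,3],
  ],
  dr=[
    [0,0,0],
    [0,0,0],
    [0,0,0],
    [0,0,0],
    [0,0,0],
    [0,0,0],
    [0,0,0],
    [0,0,0],
  ],
  gripper=[0.1,0.1,0.1,0.1,0.1,0.1,0.1,0.1],
)

```text
t: 9.87
tcp_pos: [0.5906, 0.0533, 0.1244]
eef_rot: [0.887, 0.462, -0.0, -0.0]
contact_force: [0.0, -0.3, -0.5]
opening: 0.0155
```

Emit:
arm_command(
  slide=[
    [0,0,1],
    [0,0,2],
    [0,0,3],
    [0,0,4],
    [0,0,5],
    [0,0,6],
    [0,0,6],
    [0,0,6],
  ],
  dr=[
    [0,0,0],
    [0,0,0],
    [0,0,0],
    [0,0,0],
    [0,0,0],
    [0,0,0],
    [0,0,0],
    [0,0,0],
  ],
  gripper=[0.1,0.1,0.1,0.1,0.1,0.1,0.1,0.1],
)

```text
t: 10.53
tcp_pos: [0.5905, 0.0533, 0.1183]
eef_rot: [0.887, 0.462, -0.0, -0.0]
contact_force: [-0.4, 0.5, 0.1]
opening: 0.0153
```

Emit:
arm_command(
  slide=[
    [0,0,0.5],
    [0,0,1],
    [0,0,1.5],
    [0,0,2],
    [0,0,2.5],
    [0,0,3],
    [0,0,3],
    [0,0,3],
  ],
  dr=[
    [0,0,0],
    [0,0,0],
    [0,0,0],
    [0,0,0],
    [0,0,0],
    [0,0,0],
    [0,0,0],
    [0,0,0],
  ],
  gripper=[0.1,0.1,0.1,0.1,0.1,0.1,0.1,0.1],
)

```text
t: 11.2
tcp_pos: [0.5908, 0.0533, 0.1158]
eef_rot: [0.887, 0.462, 0.0, 0.0]
contact_force: [-0.7, -0.2, 2.5]
opening: 0.0153
```

Emit:
arm_command(
  slide=[
    [0,0,0.5],
    [0,0,1],
    [0,0,1],
    [0,0,1],
    [0,0,1],
    [0,0,1],
    [0,0,1],
    [0,0,1],
  ],
  dr=[
    [0,0,0],
    [0,0,0],
    [0,0,0],
    [0,0,0],
    [0,0,0],
    [0,0,0],
    [0,0,0],
    [0,0,0],
  ],
  gripper=[0.1,0.1,0.1,0.1,0.1,0.1,0.1,0.1],
)

```text
t: 11.87
tcp_pos: [0.591, 0.0533, 0.1158]
eef_rot: [0.887, 0.462, 0.0, 0.0]
contact_force: [-2.6, 0.4, 8.0]
opening: 0.0151
```

Emit:
arm_command(
  slide=[
    [0,0,-30],
    [0,0,-60],
    [0,0,-80],
    [-20,14,-80],
    [-45,32,-80],
    [-63.3,45.6,-80],
    [-63.3,45.6,-80],
    [-63.3,45.6,-75],
  ],
  dr=[
    [0,0,0],
    [0,0,0],
    [0,0,0],
    [0,0,0],
    [0,0,0],
    [0,0,0],
    [0,0,0],
    [0,0,0],
  ],
  gripper=[0.1,0.1,0.1,0.1,0.1,0.1,0.1,0.1],
)

```text
t: 12.53
tcp_pos: [0.5924, -0.0257, 0.1901]
eef_rot: [0.887, 0.461, 0.001, 0.0]
contact_force: [0.0, 0.5, 0.7]
opening: 0.0156
```

Run:
```python
from h import *
s=state();c=calibration("wrist");p,d=camera("wrist");cv2.imwrite("pics/w6.png",p);print(s["tcp_pos"],s["opening"]);to((.5915,-.0245,.14),55)
p,d=camera("scene");cv2.imwrite("pics/s6.png",cv2.resize(p[150:400,180:480],None,fx=2.5,fy=2.5))
```

```text
[ 0.59238547 -0.02568639  0.1900593 ] 0.01555230755070846
slide [ 0.3  0.  48.1] dr [-0.06 -0.01 -0.06] tcp [ 0.5913 -0.0247  0.1881] q6 [-0.08 -1.04]
```

View pics/w6.png

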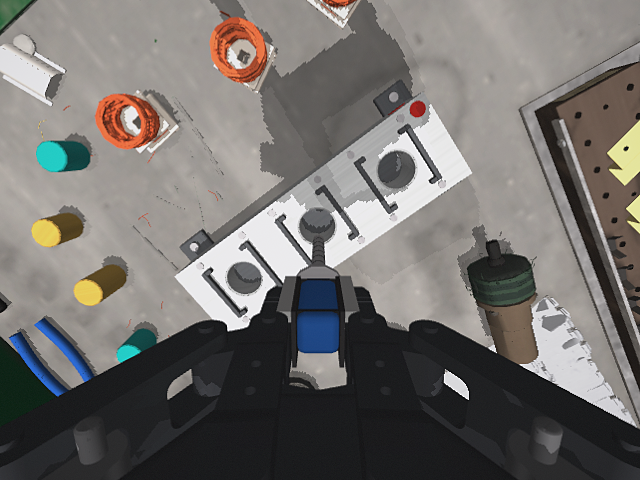

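View pics/s6.png

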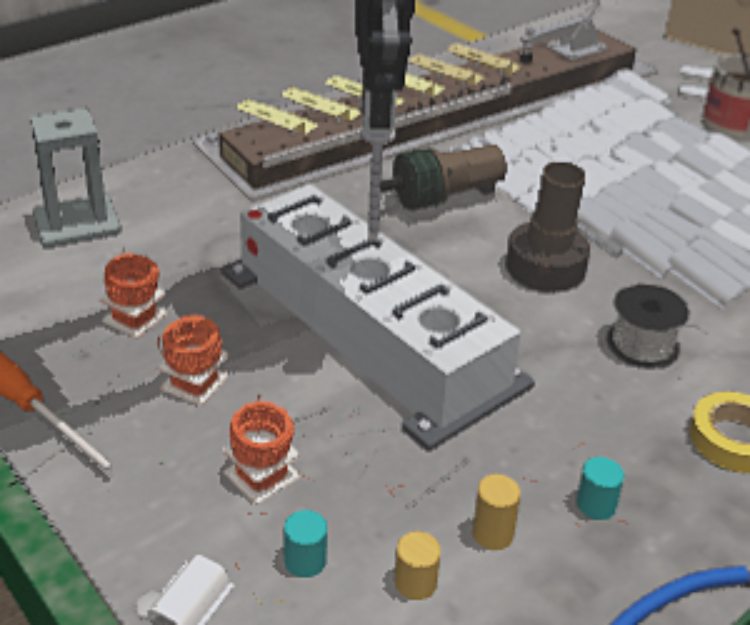

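Rod tip stands over bore 2 (wrist ~(317,228)). Contact at 24 depth would come at TCP 0.1358, at 34 at 0.1258.

Emit:
arm_command(
  slide=[
    [0,0,20],
    [0,0,38],
    [0,0,46],
    [0,0,48],
    [0,0,48],
    [0,0,49],
    [0,0,50],
    [0,0,50],
  ],
  dr=[
    [0,0,0],
    [0,0,0],
    [0,0,0],
    [0,0,0],
    [0,0,0],
    [0,0,0],
    [0,0,0],
    [0,0,0],
  ],
  gripper=[0.1,0.1,0.1,0.1,0.1,0.1,0.1,0.1],
)

```text
t: 13.3
tcp_pos: [0.5924, -0.0246, 0.1404]
eef_rot: [0.887, 0.462, 0.001, 0.0]
contact_force: [-0.7, -0.1, -0.3]
opening: 0.0157
```

Emit:
arm_command(
  slide=[
    [0,0,0.5],
    [0,0,1],
    [0,0,1.5],
    [0,0,2],
    [0,0,2.5],
    [0,0,3],
    [0,0,3.5],
    [0,0,3.5],
  ],
  dr=[
    [0,0,0],
    [0,0,0],
    [0,0,0],
    [0,0,0],
    [0,0,0],
    [0,0,0],
    [0,0,0],
    [0,0,0],
  ],
  gripper=[0.1,0.1,0.1,0.1,0.1,0.1,0.1,0.1],
)

```text
t: 13.97
tcp_pos: [0.5916, -0.0247, 0.1357]
eef_rot: [0.887, 0.462, -0.0, -0.0]
contact_force: [0.1, 0.0, -0.6]
opening: 0.0154
```

Emit:
arm_command(
  slide=[
    [0,0,0.5],
    [0,0,1],
    [0,0,1.5],
    [0,0,2],
    [0,0,2],
    [0,0,2],
    [0,0,2],
    [0,0,2],
  ],
  dr=[
    [0,0,0],
    [0,0,0],
    [0,0,0],
    [0,0,0],
    [0,0,0],
    [0,0,0],
    [0,0,0],
    [0,0,0],
  ],
  gripper=[0.1,0.1,0.1,0.1,0.1,0.1,0.1,0.1],
)

```text
t: 14.63
tcp_pos: [0.5917, -0.0247, 0.1339]
eef_rot: [0.887, 0.462, 0.0, 0.0]
contact_force: [0.8, 0.2, -0.4]
opening: 0.0153
```

Not 24. Going on to 34.

Emit:
arm_command(
  slide=[
    [0,0,2],
    [0,0,4],
    [0,0,5],
    [0,0,6],
    [0,0,6.5],
    [0,0,7],
    [0,0,7],
    [0,0,7],
  ],
  dr=[
    [0,0,0],
    [0,0,0],
    [0,0,0],
    [0,0,0],
    [0,0,0],
    [0,0,0],
    [0,0,0],
    [0,0,0],
  ],
  gripper=[0.1,0.1,0.1,0.1,0.1,0.1,0.1,0.1],
)

```text
t: 15.3
tcp_pos: [0.5917, -0.0247, 0.1269]
eef_rot: [0.887, 0.462, -0.0, 0.0]
contact_force: [-0.5, -0.3, -0.6]
opening: 0.0153
```

Emit:
arm_command(
  slide=[
    [0,0,0.5],
    [0,0,1],
    [0,0,1.5],
    [0,0,2],
    [0,0,2.3],
    [0,0,2.3],
    [0,0,2.3],
    [0,0,2.3],
  ],
  dr=[
    [0,0,0],
    [0,0,0],
    [0,0,0],
    [0,0,0],
    [0,0,0],
    [0,0,0],
    [0,0,0],
    [0,0,0],
  ],
  gripper=[0.1,0.1,0.1,0.1,0.1,0.1,0.1,0.1],
)

```text
t: 15.97
tcp_pos: [0.5921, -0.0248, 0.1258]
eef_rot: [0.887, 0.462, 0.0, 0.0]
contact_force: [-1.9, 0.8, 6.2]
opening: 0.0153
```

Emit:
arm_command(
  slide=[
    [0,0,-30],
    [0,0,-60],
    [0,0,-70],
    [-20,14,-70],
    [-45,32,-70],
    [-63,46,-70],
    [-63,46,-70],
    [-63,46,-65],
  ],
  dr=[
    [0,0,0],
    [0,0,0],
    [0,0,0],
    [0,0,0],
    [0,0,0],
    [0,0,0],
    [0,0,0],
    [0,0,0],
  ],
  gripper=[0.1,0.1,0.1,0.1,0.1,0.1,0.1,0.1],
)

```text
t: 16.63
tcp_pos: [0.5938, -0.1038, 0.19]
eef_rot: [0.887, 0.461, 0.001, 0.0]
contact_force: [0.6, -0.7, -0.4]
opening: 0.0155
```

Run:
```python
from h import *
to((.593,-.1025,.14),55)
s=state();c=calibration("wrist");p,d=camera("wrist");cv2.imwrite("pics/w7.png",p);print(s["tcp_pos"],s["opening"])
```

```text
slide [ 0.5 -1.5 50. ] dr [ 0.08 -0.05 -0.12] tcp [ 0.5938 -0.1038  0.19  ] q6 [-0.21 -1.17]
[ 0.59384332 -0.10379041  0.19003104] 0.015532606272899768
```

View pics/w7.png

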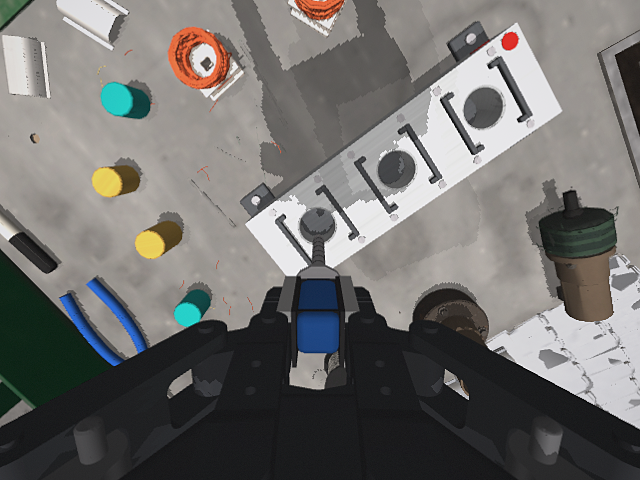

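Emit:
arm_command(
  slide=[
    [0,0,20],
    [0,0,38],
    [0,0,46],
    [0,0,49],
    [0,0,50],
    [0,0,51],
    [0,0,51],
    [0,0,51],
  ],
  dr=[
    [0,0,0],
    [0,0,0],
    [0,0,0],
    [0,0,0],
    [0,0,0],
    [0,0,0],
    [0,0,0],
    [0,0,0],
  ],
  gripper=[0.1,0.1,0.1,0.1,0.1,0.1,0.1,0.1],
)

```text
t: 17.35
tcp_pos: [0.5941, -0.1027, 0.1397]
eef_rot: [0.887, 0.462, 0.001, 0.001]
contact_force: [0.2, -0.0, -0.9]
opening: 0.0156
```

Emit:
arm_command(
  slide=[
    [0,0,0.5],
    [0,0,1],
    [0,0,1.5],
    [0,0,2],
    [0,0,2.5],
    [0,0,3],
    [0,0,3.5],
    [0,0,3.5],
  ],
  dr=[
    [0,0,0],
    [0,0,0],
    [0,0,0],
    [0,0,0],
    [0,0,0],
    [0,0,0],
    [0,0,0],
    [0,0,0],
  ],
  gripper=[0.1,0.1,0.1,0.1,0.1,0.1,0.1,0.1],
)

```text
t: 18.02
tcp_pos: [0.5935, -0.1028, 0.1358]
eef_rot: [0.887, 0.462, 0.0, 0.0]
contact_force: [-1.4, 0.3, 4.0]
opening: 0.0152
```

Emit:
arm_command(
  slide=[
    [0,0,0.5],
    [0,0,0.8],
    [0,0,0.8],
    [0,0,0.8],
    [0,0,0.8],
    [0,0,0.8],
    [0,0,0.8],
    [0,0,0.8],
  ],
  dr=[
    [0,0,0],
    [0,0,0],
    [0,0,0],
    [0,0,0],
    [0,0,0],
    [0,0,0],
    [0,0,0],
    [0,0,0],
  ],
  gripper=[0.1,0.1,0.1,0.1,0.1,0.1,0.1,0.1],
)

```text
t: 18.68
tcp_pos: [0.5937, -0.1028, 0.1357]
eef_rot: [0.887, 0.462, 0.0, 0.0]
contact_force: [-3.5, 0.0, 8.3]
opening: 0.0157
```

Emit:
arm_command(
  slide=[
    [0,0,-30],
    [0,0,-60],
    [0,0,-90],
    [0,0,-110],
    [0,0,-116],
    [0,0,-116],
    [0,0,-116],
    [0,0,-116],
  ],
  dr=[
    [0,0,0],
    [0,0,0],
    [0,0,0],
    [0,0,0],
    [0,0,0],
    [0,0,0],
    [0,0,0],
    [0,0,0],
  ],
  gripper=[0.1,0.1,0.1,0.1,0.1,0.1,0.1,0.1],
)

```text
t: 19.35
tcp_pos: [0.592, -0.1024, 0.2476]
eef_rot: [0.887, 0.462, -0.002, -0.001]
contact_force: [-0.5, -1.0, -1.1]
opening: 0.0152
```

Run:
```python
from h import *
to((0.4676,0.2456,0.253),55)
```

```text
slide [ 213.8 -301.4   -4.6] dr [-0.21  0.09  0.02] tcp [ 0.592  -0.1024  0.2476] q6 [-0.21 -1.17]
```

Emit:
arm_command(
  slide=[
    [24,-33,-5],
    [48,-67,-5],
    [72,-100,-5],
    [95,-134,-5],
    [119,-167,-5],
    [142,-200,-5],
    [166,-234,-5],
    [190,-267,-5],
  ],
  dr=[
    [0,0,0],
    [0,0,0],
    [0,0,0],
    [0,0,0],
    [0,0,0],
    [0,0,0],
    [0,0,0],
    [0,0,0],
  ],
  gripper=[0.1,0.1,0.1,0.1,0.1,0.1,0.1,0.1],
)

```text
t: 20.02
tcp_pos: [0.4812, 0.2073, 0.2529]
eef_rot: [0.887, 0.462, -0.002, -0.0]
contact_force: [0.9, -0.1, -0.8]
opening: 0.0152
```

Run:
```python
from h import *
to((0.4676,0.2456,0.253),55)
```

```text
slide [ 23.6 -33.1  -0.1] dr [-0.12  0.18  0.  ] tcp [0.4812 0.2073 0.2529] q6 [ 0.36 -0.6 ]
```

Emit:
arm_command(
  slide=[
    [10,-14,0],
    [18,-25,0],
    [23,-32,0],
    [23.5,-33,0],
    [23.5,-33,0],
    [23.5,-33,0],
    [23.5,-33,0],
    [23.5,-33,0],
  ],
  dr=[
    [0,0,0],
    [0,0,0],
    [0,0,0],
    [0,0,0],
    [0,0,0],
    [0,0,0],
    [0,0,0],
    [0,0,0],
  ],
  gripper=[0.1,0.1,0.1,0.1,0.1,0.1,0.1,0.1],
)

```text
t: 20.68
tcp_pos: [0.4703, 0.2433, 0.2552]
eef_rot: [0.887, 0.461, -0.0, 0.0]
contact_force: [0.2, -0.4, -0.2]
opening: 0.0154
```

Run:
```python
from h import *
to((0.4676,0.2456,0.225),55)
to((0.4676,0.2456,0.225),55)
p,d=camera("wrist");cv2.imwrite("pics/w8.png",p[120:360,200:440])
to((0.4676,0.2456,0.225),55)
```

```text
slide [ 0.3 -3.5 30.2] dr [ 0.01  0.01 -0.07] tcp [0.4703 0.2433 0.2552] q6 [ 0.43 -0.53]
slide [ 0.3 -3.5 30.2] dr [ 0.01  0.01 -0.07] tcp [0.4703 0.2433 0.2552] q6 [ 0.43 -0.53]
slide [ 0.2 -3.4 30.3] dr [ 0.01  0.01 -0.06] tcp [0.4703 0.2434 0.2553] q6 [ 0.43 -0.53]
```

View pics/w8.png

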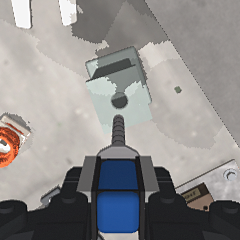

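Emit:
arm_command(
  slide=[
    [0.2,-3.4,10],
    [0.2,-3.4,25],
    [0.2,-3.4,36],
    [0.2,-3.4,40],
    [0.2,-3.4,40],
    [0.2,-3.4,40],
    [0.2,-3.4,40],
    [0.2,-3.4,40],
  ],
  dr=[
    [0,0,0],
    [0,0,0],
    [0,0,0],
    [0,0,0],
    [0,0,0],
    [0,0,0],
    [0,0,0],
    [0,0,0],
  ],
  gripper=[0.1,0.1,0.1,0.1,0.1,0.1,0.1,0.1],
)

```text
t: 21.4
tcp_pos: [0.4678, 0.2466, 0.2162]
eef_rot: [0.887, 0.462, 0.001, 0.0]
contact_force: [-0.3, 0.5, -0.2]
opening: 0.0153
```

Run:
```python
from h import *
p,d=camera("wrist");cv2.imwrite("pics/w9.png",cv2.resize(p[150:310,240:400],None,fx=4,fy=4))
to((0.4676,0.2456,0.1175),55)
p,d=camera("scene");cv2.imwrite("pics/s9.png",cv2.resize(p[160:260,160:260],None,fx=5,fy=5))
```

```text
slide [-1.1  0.4 98.7] dr [ 0.05 -0.08  0.02] tcp [0.4677 0.2467 0.2162] q6 [ 0.44 -0.52]
```

View pics/w9.png

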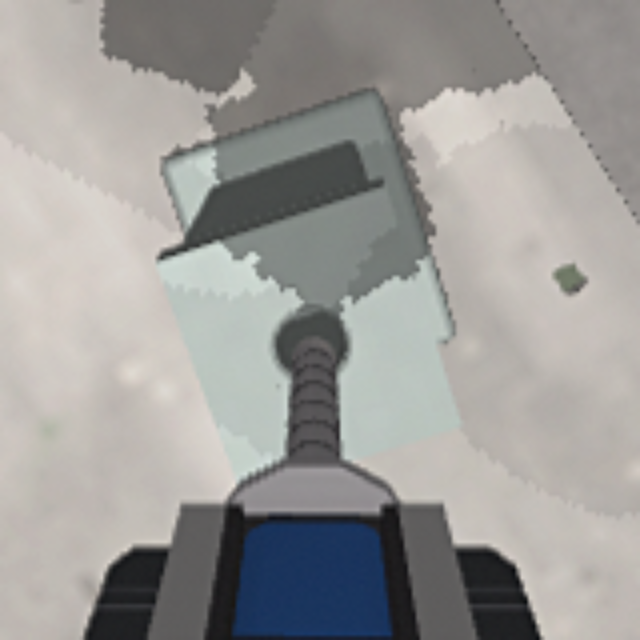

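View pics/s9.png

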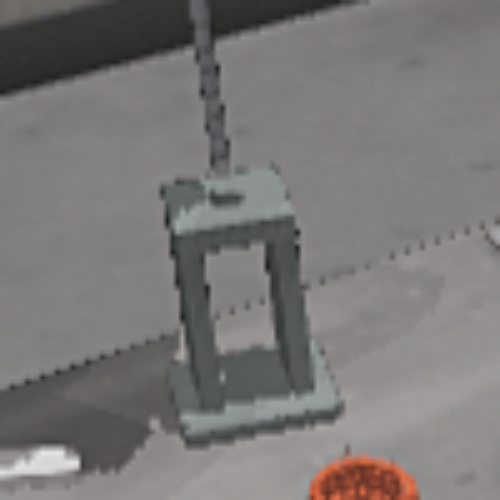

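Emit:
arm_command(
  slide=[
    [-0.8,0.4,6],
    [-0.8,0.4,12],
    [-0.8,0.4,18],
    [-0.8,0.4,25],
    [-0.8,0.4,35],
    [-0.8,0.4,45],
    [-0.8,0.4,55],
    [-0.8,0.4,60],
  ],
  dr=[
    [0,0,0],
    [0,0,0],
    [0,0,0],
    [0,0,0],
    [0,0,0],
    [0,0,0],
    [0,0,0],
    [0,0,0],
  ],
  gripper=[0.1,0.1,0.1,0.1,0.1,0.1,0.1,0.1],
)

```text
t: 22.17
tcp_pos: [0.4659, 0.2449, 0.1529]
eef_rot: [0.887, 0.462, -0.002, -0.0]
contact_force: [-0.6, 0.5, -0.8]
opening: 0.0157
```

Run:
```python
from h import *
print(state()["contact_force"]);to((0.4676,0.2456,0.115),55)
```

```text
[-0.59861359  0.48502819 -0.76444967]
slide [ 1.6  1.1 37.9] dr [-0.09  0.16  0.02] tcp [0.4659 0.2449 0.1529] q6 [ 0.44 -0.52]
```

Emit:
arm_command(
  slide=[
    [0.8,0.5,8],
    [0.8,0.5,16],
    [0.8,0.5,24],
    [0.8,0.5,32],
    [0.8,0.5,37],
    [0.8,0.5,38],
    [0.8,0.5,38],
    [0.8,0.5,38],
  ],
  dr=[
    [0,0,0],
    [0,0,0],
    [0,0,0],
    [0,0,0],
    [0,0,0],
    [0,0,0],
    [0,0,0],
    [0,0,0],
  ],
  gripper=[0.1,0.1,0.1,0.1,0.1,0.1,0.1,0.1],
)

```text
t: 22.83
tcp_pos: [0.4682, 0.246, 0.1176]
eef_rot: [0.887, 0.462, 0.0, 0.0]
contact_force: [0.5, 0.5, -0.6]
opening: 0.0155
```

Run:
```python
from h import *
camera("wrist");print(state()["contact_force"]);to((0.4676,0.2456,0.1148),55)
```

```text
[-0.38774644  0.01027892 -0.42377842]
slide [-0.8 -0.4  3. ] dr [ 0.03 -0.05  0.02] tcp [0.4684 0.246  0.1178] q6 [ 0.44 -0.52]
```

Emit:
arm_command(
  slide=[
    [-0.4,-0.2,1],
    [-0.4,-0.2,2],
    [-0.4,-0.2,2.7],
    [-0.4,-0.2,2.7],
    [-0.4,-0.2,2.7],
    [-0.4,-0.2,2.7],
    [-0.4,-0.2,2.7],
    [-0.4,-0.2,2.7],
  ],
  dr=[
    [0,0,0],
    [0,0,0],
    [0,0,0],
    [0,0,0],
    [0,0,0],
    [0,0,0],
    [0,0,0],
    [0,0,0],
  ],
  gripper=[0.1,0.1,0.1,0.1,0.1,0.1,0.1,0.1],
)

```text
t: 23.55
tcp_pos: [0.4677, 0.2457, 0.1149]
eef_rot: [0.887, 0.462, 0.0, 0.0]
contact_force: [0.3, 0.2, 1.6]
opening: 0.0158
```

Emit:
arm_command(
  slide=[
    [0,0,0],
    [0,0,0],
    [0,0,0],
    [0,0,0],
    [0,0,0],
    [0,0,0],
    [0,0,0],
    [0,0,0],
  ],
  dr=[
    [0,0,0],
    [0,0,0],
    [0,0,0],
    [0,0,0],
    [0,0,0],
    [0,0,0],
    [0,0,0],
    [0,0,0],
  ],
  gripper=[0.3,0.4,0.6,0.8,1,1,1,1],
)

```text
t: 24.22
tcp_pos: [0.4676, 0.2456, 0.1146]
eef_rot: [0.887, 0.462, -0.0, -0.0]
contact_force: [-0.9, -0.6, -0.8]
opening: 0.0854
```

Emit:
arm_command(
  slide=[
    [0,0,-10],
    [0,0,-25],
    [0,0,-50],
    [0,0,-80],
    [0,0,-110],
    [0,0,-130],
    [0,0,-135],
    [0,0,-135],
  ],
  dr=[
    [0,0,0],
    [0,0,0],
    [0,0,0],
    [0,0,0],
    [0,0,0],
    [0,0,0],
    [0,0,0],
    [0,0,0],
  ],
  gripper=[1,1,1,1,1,1,1,1],
)

```text
t: 24.88
tcp_pos: [0.4689, 0.2463, 0.2526]
eef_rot: [0.887, 0.462, 0.003, 0.0]
contact_force: [-0.2, -0.1, 0.1]
opening: 0.0855
```

Run:
```python
from h import *
r,p=rodm();cv2.imwrite("pics/w10.png",p)
p,d=camera("scene");cv2.imwrite("pics/s10.png",cv2.resize(p[160:400,160:460],None,fx=2.5,fy=2.5))
to((0.458,-0.2345,0.25),90);to((0.49,-0.2345,0.25),0)
```

```text
((467.58270263671875, 246.6069793701172), (14.33869457244873, 15.49398422241211), 54.9361457824707) [0.4677 0.2465 0.1497]
slide [-398.3  267.7   -1. ] dr [ -0.05   0.05 -34.98] tcp [0.467  0.2454 0.2488] q6 [ 0.44 -0.52]
slide [-380.  294.   -1.] dr [-0.    0.07 55.02] tcp [0.467  0.2454 0.2488] q6 [ 0.44 -0.52]
```

View pics/w10.png

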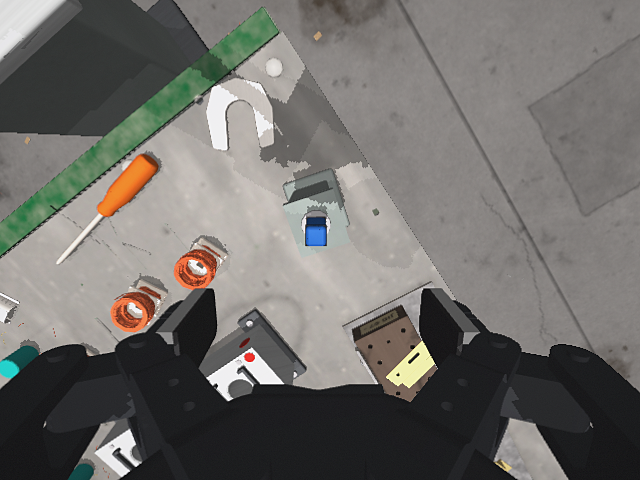

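View pics/s10.png

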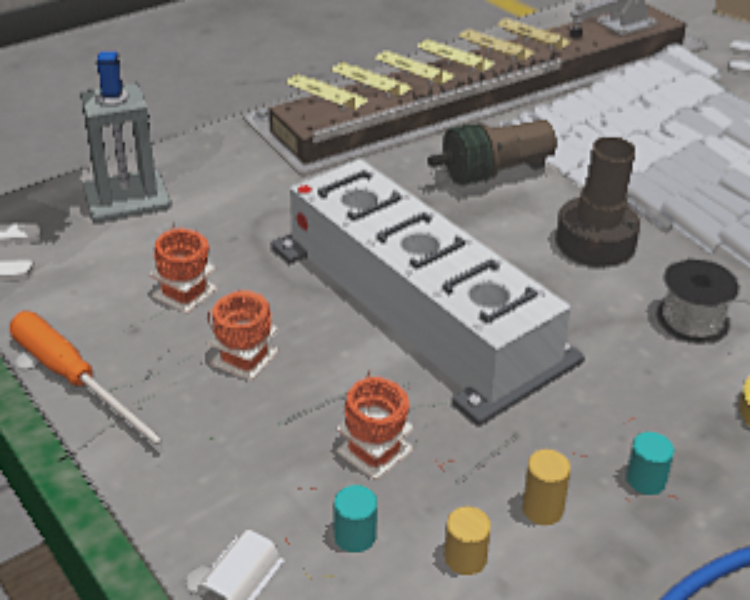

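Emit:
arm_command(
  slide=[
    [-25,19,0],
    [-60,46,0],
    [-93,72,0],
    [-126,98,0],
    [-159,123,0],
    [-192,149,0],
    [-225,174,0],
    [-258,200,0],
  ],
  dr=[
    [0,0,4],
    [0,0,10],
    [0,0,16],
    [0,0,22],
    [0,0,28],
    [0,0,34],
    [0,0,40],
    [0,0,46],
  ],
  gripper=[1,1,1,1,1,1,1,1],
)

```text
t: 25.65
tcp_pos: [0.4815, -0.0786, 0.2471]
eef_rot: [0.997, 0.076, -0.002, -0.001]
contact_force: [1.9, -0.0, -0.1]
opening: 0.0854
```

Run:
```python
from h import *
to((0.49,-0.235,0.25),1)
```

```text
slide [-15.3 155.8  -3.1] dr [-0.07  0.22  7.73] tcp [ 0.4815 -0.0786  0.2471] q6 [-0.21 -0.37]
```

Emit:
arm_command(
  slide=[
    [-4,35,-3],
    [-8,70,-3],
    [-12,105,-3],
    [-15,140,-3],
    [-16,156,-3],
    [-16,156,-3],
    [-16,156,-3],
    [-16,156,-3],
  ],
  dr=[
    [0,0,4],
    [0,0,8],
    [0,0,8],
    [0,0,8],
    [0,0,8],
    [0,0,8],
    [0,0,8],
    [0,0,8],
  ],
  gripper=[0.6,0.6,0.6,0.6,0.6,0.6,0.6,0.6],
)

```text
t: 26.32
tcp_pos: [0.4913, -0.2323, 0.2512]
eef_rot: [1.0, 0.009, -0.001, -0.001]
contact_force: [0.3, 0.8, -0.3]
opening: 0.0515
```

```bash
cat >> h.py <<'E'
def slugs(cam="wrist"):
    c=calibration(cam);p,d=camera(cam);P=cloud(c,d);hsv=cv2.cvtColor(p,cv2.COLOR_BGR2HSV);m=cv2.inRange(hsv,(18,110,90),(32,255,255))
    t=((m>0)&(P[:,:,2]>.02)&(P[:,:,2]<.1)).astype(np.uint8);k,l,st,ce=cv2.connectedComponentsWithStats(t)
    for i in range(1,k):
        if st[i,4]<60:continue
        z=P[l==i][:,2];zt=np.median(z[z>np.percentile(z,70)])
        mm=(l==i)&(P[:,:,2]>zt-.005)
        q=np.argwhere(mm)[:,::-1];W=onplane(c,q,zt)[:,:2]*1000
        (x,y),r=cv2.minEnclosingCircle(W.astype(np.float32));print(ce[i].round(0),"top z",zt.round(4),"circle",round(x,1),round(y,1),round(r,1),"mean",W.mean(0).round(1))
    return p
E
python3 - <<'E'
from h import *
camera("wrist");p=slugs();slugs();cv2.imwrite("pics/w11.png",p)
s=to((0.522,-.233,.2),1)
E
```

```text
[288. 211.] top z 0.0346 circle 458.7 -233.1 13.3 mean [ 458.8 -233.1]
[347. 215.] top z 0.0446 circle 522.9 -235.3 13.4 mean [ 523.  -235.2]
[287. 210.] top z 0.0346 circle 458.7 -233.0 13.4 mean [ 458.8 -233. ]
[347. 215.] top z 0.0445 circle 522.9 -235.1 13.5 mean [ 522.9 -235.2]
slide [30.1  1.6 52.3] dr [-0.04  0.03  0.12] tcp [ 0.4919 -0.2321  0.2523] q6 [-0.49 -0.51]
```

View pics/w11.png

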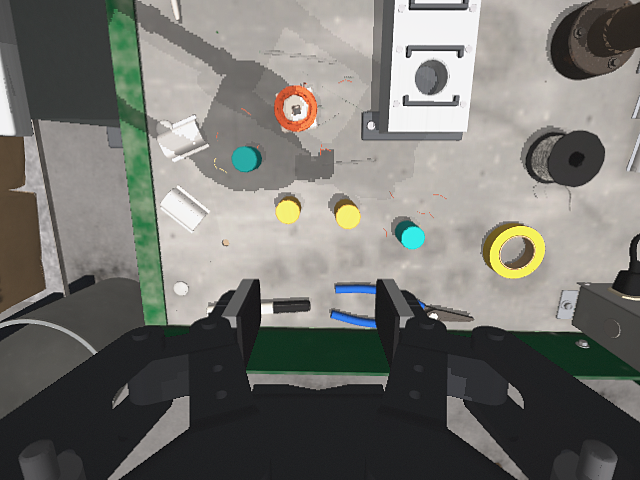

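Run:
```python
import cv2
p=cv2.imread("pics/w11.png");cv2.imwrite("pics/w11c.png",cv2.resize(p[130:265,220:440],None,fx=3.5,fy=3.5,interpolation=cv2.INTER_CUBIC))
```

```text
(no output)
```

View pics/w11c.png

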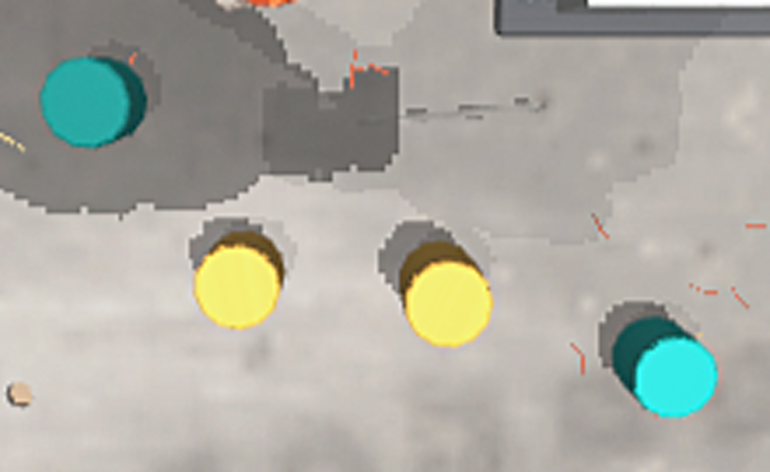

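Emit:
arm_command(
  slide=[
    [20,3,20],
    [31,3,55],
    [31,3,95],
    [31,3,135],
    [31,3,170],
    [31,3,195],
    [31,3,212],
    [31,3,218],
  ],
  dr=[
    [0,0,0],
    [0,0,0],
    [0,0,0],
    [0,0,0],
    [0,0,0],
    [0,0,0],
    [0,0,0],
    [0,0,0],
  ],
  gripper=[0.58,0.58,0.58,0.58,0.58,0.58,0.58,0.58],
)

```text
t: 27.13
tcp_pos: [0.5206, -0.2335, 0.0311]
eef_rot: [1.0, 0.01, -0.003, -0.001]
contact_force: [0.1, 0.6, -0.5]
opening: 0.0496
```

Run:
```python
from h import *
camera("wrist");to((0.5229,-.2352,.028),1)
```

```text
slide [1.9 1.4 3.6] dr [-0.15  0.27  0.11] tcp [ 0.521  -0.2339  0.0316] q6 [-0.47 -0.48]
```

Emit:
arm_command(
  slide=[
    [1,1.2,3],
    [1,1.2,5],
    [1,1.2,5],
    [1,1.2,5],
    [1,1.2,5],
    [1,1.2,5],
    [1,1.2,5],
    [1,1.2,5],
  ],
  dr=[
    [0,0,0],
    [0,0,0],
    [0,0,0],
    [0,0,0],
    [0,0,0],
    [0,0,0],
    [0,0,0],
    [0,0,0],
  ],
  gripper=[0.55,0.55,0.55,0.2,0.2,0.2,0.2,0.2],
  force=50,
)

```text
t: 27.85
tcp_pos: [0.5249, -0.2379, 0.0312]
eef_rot: [1.0, 0.009, 0.001, 0.001]
contact_force: [-2.0, 1.3, 6.2]
opening: 0.0246
```

Run:
```python
from h import *
print(state()["opening"]);to((0.590,.055,.2),1)
```

```text
0.024624633478541817
slide [  70.6 -291.5 -169. ] dr [ 0.06 -0.11  0.01] tcp [ 0.5249 -0.2379  0.0312] q6 [-0.47 -0.49]
```

Run:
```python
from h import *
p,d=camera("wrist");cv2.imwrite("pics/w12.png",p);s=state();print(s["opening"],s["contact_force"],s["tcp_pos"],s["moment"])
p,d=camera("scene");cv2.imwrite("pics/s12.png",cv2.resize(p[250:430,260:480],None,fx=3.5,fy=3.3))
```

```text
0.025285883792233125 [-0.35077789  1.07686549  6.16343689] [ 0.52497357 -0.23783165  0.03121683] [0.04387368 0.17925233 0.02093244]
```

View pics/w12.png

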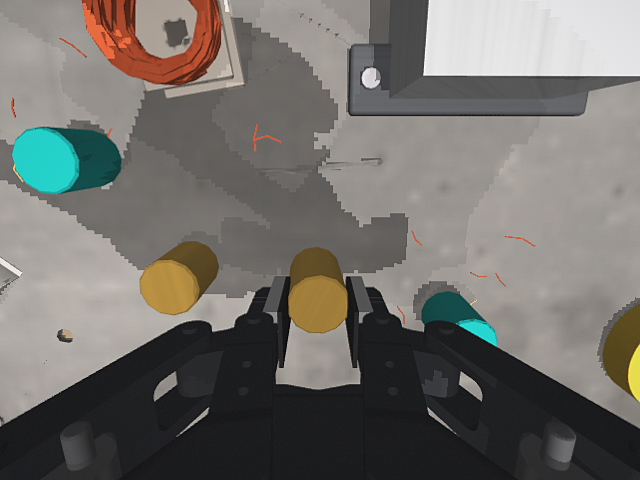

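View pics/s12.png

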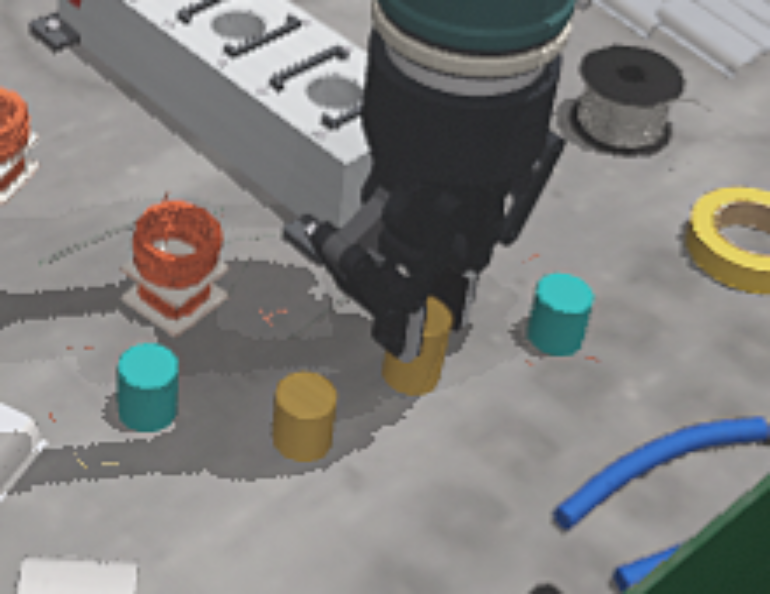

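Emit:
arm_command(
  slide=[
    [0,0,-15],
    [0,0,-40],
    [0,0,-80],
    [0,0,-120],
    [0,0,-150],
    [0,0,-160],
    [0,0,-160],
    [0,0,-160],
  ],
  dr=[
    [0,0,0],
    [0,0,0],
    [0,0,0],
    [0,0,0],
    [0,0,0],
    [0,0,0],
    [0,0,0],
    [0,0,0],
  ],
  gripper=[0.2,0.2,0.2,0.2,0.2,0.2,0.2,0.2],
)

```text
t: 28.62
tcp_pos: [0.5236, -0.2371, 0.1889]
eef_rot: [1.0, 0.009, -0.0, -0.0]
contact_force: [-0.3, -0.6, -2.4]
opening: 0.0245
```

Run:
```python
from h import *
camera("wrist");s=state();c=calibration("wrist");p,d=camera("wrist");cv2.imwrite("pics/w13.png",p);print(s["opening"],s["contact_force"])
P=cloud(c,d);r=R.from_quat(s["eef_rot"]);T=r.inv().apply((P-s["tcp_pos"]).reshape(-1,3)).reshape(P.shape)
hsv=cv2.cvtColor(p,cv2.COLOR_BGR2HSV);m=(cv2.inRange(hsv,(15,90,60),(34,255,255))>0)&(np.abs(T[:,:,0])<.02)&(np.abs(T[:,:,1])<.03)
print(np.percentile(T[m],[2,50,98],axis=0).round(4))
zt=np.percentile(T[m][:,2],5)
tm=m&(T[:,:,2]<zt+.003);print(tm.sum(),np.percentile(T[tm],[2,50,98],axis=0).round(4),T[tm].mean(0))
to((0.590,.055,.16),1)
```

```text
0.0248221260435446 [ 0.34450942 -0.51167001 -2.55157699]
[[-0.0116 -0.015  -0.014 ]
 [-0.0003 -0.0074 -0.0125]
 [ 0.0116  0.0091  0.0242]]
2861 [[-0.0111 -0.0142 -0.0142]
 [ 0.0005 -0.0028 -0.0129]
 [ 0.0119  0.0095 -0.0113]] [ 0.00040758 -0.00259397 -0.01284218]
slide [  73.1 -290.    26.8] dr [-0.14  0.27  0.01] tcp [ 0.5222 -0.2363  0.1864] q6 [-0.47 -0.49]
```

View pics/w13.png

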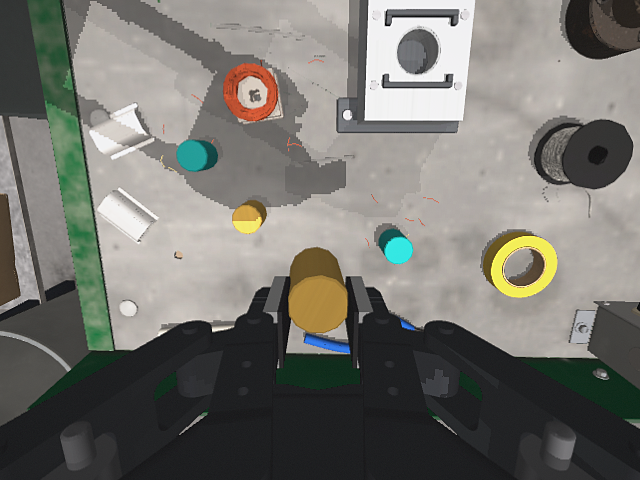

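Run:
```python
from h import *
to((0.590,-.005,.17),1.2)
```

```text
slide [  72.  -230.    16.7] dr [-0.14  0.27 -0.19] tcp [ 0.5222 -0.2363  0.1864] q6 [-0.47 -0.49]
```

Emit:
arm_command(
  slide=[
    [9,-30,0],
    [20,-65,0],
    [32,-100,0],
    [43,-135,0],
    [54,-170,5],
    [64,-205,10],
    [72,-230,16],
    [72,-230,16],
  ],
  dr=[
    [0,0,0],
    [0,0,0],
    [0,0,0],
    [0,0,0],
    [0,0,0],
    [0,0,0],
    [0,0,0],
    [0,0,0],
  ],
  gripper=[0.2,0.2,0.2,0.2,0.2,0.2,0.2,0.2],
)

```text
t: 29.38
tcp_pos: [0.5902, -0.001, 0.1688]
eef_rot: [1.0, 0.011, -0.003, -0.001]
contact_force: [-0.2, -0.1, -2.2]
opening: 0.0245
```

Emit:
arm_command(
  slide=[
    [0,0,0],
    [0,0,0],
    [0,0,0],
    [0,0,0],
    [0,0,0],
    [0,0,0],
    [0,0,0],
    [0,0,0],
  ],
  dr=[
    [0,0,0],
    [0,0,0],
    [0,0,0],
    [0,0,0],
    [0,0,0],
    [0,0,0],
    [0,0,0],
    [0,0,0],
  ],
  gripper=[0.2,0.2,0.2,0.2,0.2,0.2,0.2,0.2],
)

```text
t: 30.05
tcp_pos: [0.592, -0.0064, 0.1739]
eef_rot: [1.0, 0.009, 0.0, 0.0]
contact_force: [-0.2, 0.7, -1.6]
opening: 0.0246
```

Run:
```python
from h import *
s=state();c=calibration("wrist");p,d=camera("wrist");cv2.imwrite("pics/w14.png",p);print(s["tcp_pos"],s["opening"])
P=cloud(c,d)
np.savez("w14.npz",d=d,p=p,V=c["view"],K=c["camera_matrix"],k1=c["k1"])
to((0.590,.055,.16),1.2)
```

```text
[ 0.59201798 -0.0064125   0.17391784] 0.024622146992774017
slide [ -0.9 -61.3  13.9] dr [ 0.   -0.02 -0.21] tcp [ 0.592  -0.0063  0.1739] q6 [-0.05 -0.07]
```

View pics/w14.png

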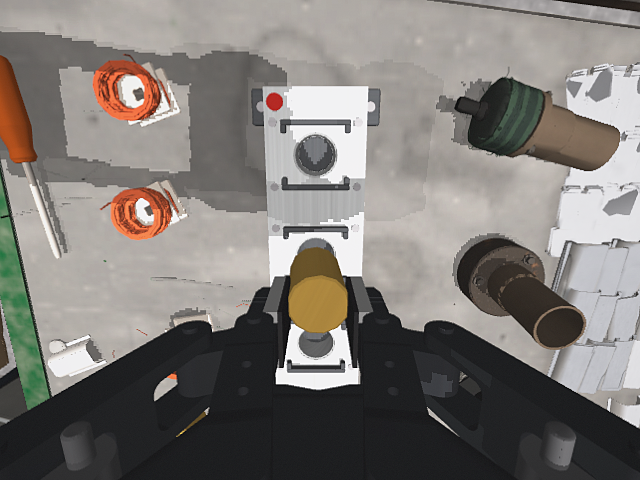

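```bash
cat >> h.py <<'E'
def rect(c,p,cx,cy,z,half=.06,res=.0004):
    n=int(2*half/res);g=np.arange(n)*res-half
    X,Y=np.meshgrid(cx+g,cy+g[::-1]);uv=proj(c,np.c_[X.ravel(),Y.ravel(),np.full(X.size,z)]).astype(np.float32).reshape(n,n,2)
    return cv2.remap(p,uv[:,:,0],uv[:,:,1],cv2.INTER_CUBIC)  # col->x, row up->y
E
python3 - <<'E'
from h import *
z=np.load("w14.npz");c=dict(view=z["V"],camera_matrix=z["K"],k1=float(z["k1"]))
im=rect(c,z["p"],.59,.056,.06,.06);cv2.imwrite("pics/r14.png",cv2.resize(im,None,fx=2,fy=2))
E
```

```text
(no output)
```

View pics/r14.png

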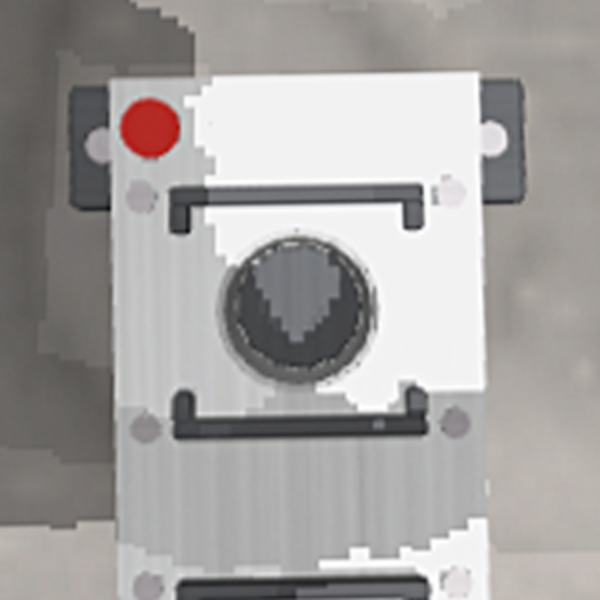

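Run:
```python
from h import *
to((0.5893,.0517,.104),1.0)
```

```text
slide [ -1.7 -58.   69.9] dr [ 0.   -0.02 -0.01] tcp [ 0.592  -0.0063  0.1739] q6 [-0.05 -0.07]
```

Emit:
arm_command(
  slide=[
    [-0.6,-20,10],
    [-1.2,-40,25],
    [-1.7,-58,40],
    [-1.7,-58,55],
    [-1.7,-58,66],
    [-1.7,-58,70],
    [-1.7,-58,70],
    [-1.7,-58,70],
  ],
  dr=[
    [0,0,0],
    [0,0,0],
    [0,0,0],
    [0,0,0],
    [0,0,0],
    [0,0,0],
    [0,0,0],
    [0,0,0],
  ],
  gripper=[0.2,0.2,0.2,0.2,0.2,0.2,0.2,0.2],
)

```text
t: 30.77
tcp_pos: [0.5895, 0.0515, 0.1039]
eef_rot: [1.0, 0.009, 0.0, 0.0]
contact_force: [-0.6, 0.1, -1.5]
opening: 0.0248
```

Emit:
arm_command(
  slide=[
    [0,0,0],
    [0,0,0],
    [0,0,0],
    [0,0,0],
    [0,0,0],
    [0,0,0],
    [0,0,0],
    [0,0,0],
  ],
  dr=[
    [0,0,0],
    [0,0,0],
    [0,0,0],
    [0,0,0],
    [0,0,0],
    [0,0,0],
    [0,0,0],
    [0,0,0],
  ],
  gripper=[0.2,0.2,0.2,0.2,0.2,0.2,0.2,0.2],
)

```text
t: 31.43
tcp_pos: [0.5892, 0.052, 0.1036]
eef_rot: [1.0, 0.009, -0.0, -0.0]
contact_force: [0.0, 0.6, -1.9]
opening: 0.0247
```

Run:
```python
from h import *
to((0.5893,.0517,.094),1.0)
c=calibration("wrist");p,d=camera("wrist");cv2.imwrite("pics/w15.png",p[100:420,120:520])
c=calibration("scene");p,d=camera("scene");cv2.imwrite("pics/s15.png",cv2.resize(p[200:330,260:400],None,fx=5,fy=4.5))
```

```text
slide [0.1 0.3 9.6] dr [-0.    0.    0.02] tcp [0.5892 0.052  0.1036] q6 [0.05 0.03]
```

View pics/w15.png

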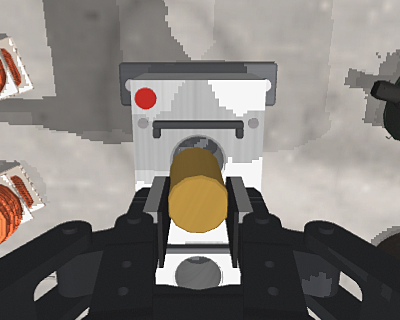

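View pics/s15.png

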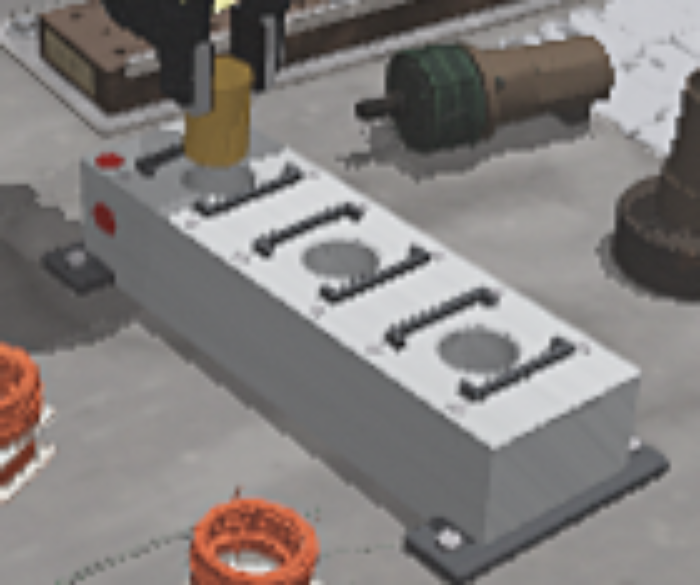

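Emit:
arm_command(
  slide=[
    [0,0,3],
    [0,0,6],
    [0,0,9],
    [0,0,11],
    [0,0,13],
    [0,0,15],
    [0,0,15],
    [0,0,15],
  ],
  dr=[
    [0,0,0],
    [0,0,0],
    [0,0,0],
    [0,0,0],
    [0,0,0],
    [0,0,0],
    [0,0,0],
    [0,0,0],
  ],
  gripper=[0.2,0.2,0.2,0.2,0.2,0.2,0.2,0.2],
)

```text
t: 32.2
tcp_pos: [0.5892, 0.052, 0.0885]
eef_rot: [1.0, 0.009, -0.0, -0.0]
contact_force: [-0.1, -0.5, -1.8]
opening: 0.0244
```

Emit:
arm_command(
  slide=[
    [0,0,3],
    [0,0,6],
    [0,0,9],
    [0,0,12],
    [0,0,15],
    [0,0,18],
    [0,0,21],
    [0,0,22],
  ],
  dr=[
    [0,0,0],
    [0,0,0],
    [0,0,0],
    [0,0,0],
    [0,0,0],
    [0,0,0],
    [0,0,0],
    [0,0,0],
  ],
  gripper=[0.2,0.2,0.2,0.2,0.2,0.2,0.2,0.2],
)

```text
t: 32.87
tcp_pos: [0.5892, 0.0519, 0.0661]
eef_rot: [1.0, 0.009, -0.0, 0.0]
contact_force: [-0.1, -0.5, -0.9]
opening: 0.0246
```

Run:
```python
from h import *
p,d=camera("wrist");cv2.imwrite("pics/w16.png",p[100:420,120:520]);s=state();print(s["contact_force"],s["tcp_pos"],s["moment"])
```

```text
[ 0.79000551  0.2782586  -1.38506124] [0.58909414 0.05196299 0.06605791] [-0.01483698 -0.18869753 -0.03354928]
```

View pics/w16.png

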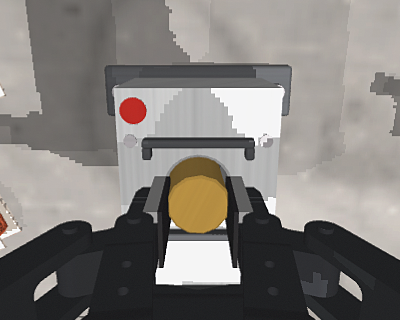

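Emit:
arm_command(
  slide=[
    [0,0,0],
    [0,0,0],
    [0,0,0],
    [0,0,0],
    [0,0,0],
    [0,0,0],
    [0,0,0],
    [0,0,0],
  ],
  dr=[
    [0,0,0],
    [0,0,0],
    [0,0,0],
    [0,0,0],
    [0,0,0],
    [0,0,0],
    [0,0,0],
    [0,0,0],
  ],
  gripper=[0.6,0.6,0.6,0.6,0.6,0.6,0.6,0.6],
)

```text
t: 33.58
tcp_pos: [0.5892, 0.052, 0.0667]
eef_rot: [1.0, 0.009, 0.0, -0.0]
contact_force: [0.3, 0.0, 0.1]
opening: 0.0512
```

Emit:
arm_command(
  slide=[
    [0,0,-20],
    [0,0,-50],
    [0,0,-80],
    [0,0,-110],
    [0,0,-110],
    [0,0,-110],
    [0,0,-110],
    [0,0,-110],
  ],
  dr=[
    [0,0,0],
    [0,0,0],
    [0,0,0],
    [0,0,0],
    [0,0,0],
    [0,0,0],
    [0,0,0],
    [0,0,0],
  ],
  gripper=[0.6,0.6,0.6,0.6,0.6,0.6,0.6,0.6],
)

```text
t: 34.25
tcp_pos: [0.5879, 0.0519, 0.1748]
eef_rot: [1.0, 0.009, -0.002, 0.0]
contact_force: [0.2, -0.1, 0.1]
opening: 0.0513
```

Run:
```python
from h import *
c=calibration("wrist");p,d=camera("wrist");cv2.imwrite("pics/w17.png",p);P=cloud(c,d)
hsv=cv2.cvtColor(p,cv2.COLOR_BGR2HSV);m=(cv2.inRange(hsv,(15,90,60),(34,255,255))>0)&(abs(P[:,:,0]-.59)<.02)&(abs(P[:,:,1]-.054)<.02);print(m.sum(),P[m].mean(0),np.percentile(P[m][:,2],[5,50,95]))
to((0.4587,-.232,.2),1)
```

```text
936 [0.58825963 0.05454135 0.05915805] [0.05562774 0.0598025  0.06100833]
slide [-134.2  281.6  -25. ] dr [0.   0.21 0.02] tcp [0.5878 0.0519 0.1745] q6 [0.05 0.03]
```

View pics/w17.png

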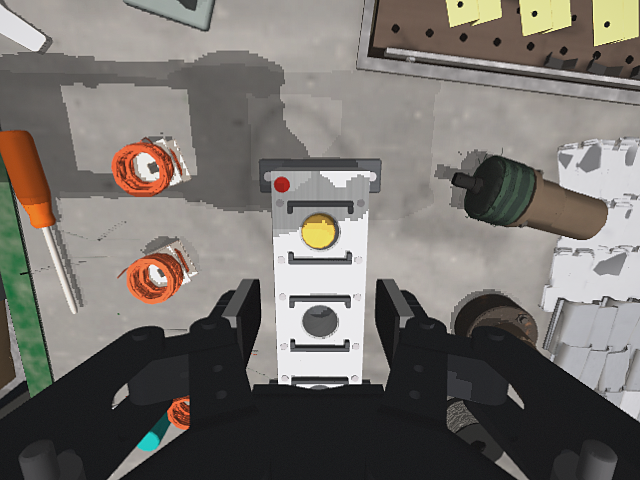

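Emit:
arm_command(
  slide=[
    [-13,30,-25],
    [-30,65,-25],
    [-47,100,-25],
    [-64,135,-25],
    [-80,170,-25],
    [-97,205,-25],
    [-114,240,-25],
    [-132,275,-25],
  ],
  dr=[
    [0,0,0],
    [0,0,0],
    [0,0,0],
    [0,0,0],
    [0,0,0],
    [0,0,0],
    [0,0,0],
    [0,0,0],
  ],
  gripper=[0.58,0.58,0.58,0.58,0.58,0.58,0.58,0.58],
)

```text
t: 34.97
tcp_pos: [0.4603, -0.2263, 0.2]
eef_rot: [1.0, 0.009, -0.001, -0.001]
contact_force: [0.2, -0.5, 0.2]
opening: 0.0498
```

Emit:
arm_command(
  slide=[
    [0,6,0],
    [0,6,0],
    [0,6,0],
    [0,6,0],
    [0,6,0],
    [0,6,0],
    [0,6,0],
    [0,6,0],
  ],
  dr=[
    [0,0,0],
    [0,0,0],
    [0,0,0],
    [0,0,0],
    [0,0,0],
    [0,0,0],
    [0,0,0],
    [0,0,0],
  ],
  gripper=[0.58,0.58,0.58,0.58,0.58,0.58,0.58,0.58],
)

```text
t: 35.63
tcp_pos: [0.4626, -0.2306, 0.2016]
eef_rot: [1.0, 0.01, 0.0, -0.0]
contact_force: [-0.6, -0.3, -0.2]
opening: 0.0495
```

Run:
```python
from h import *
p=slugs();cv2.imwrite("pics/w18.png",p);to((0.4587,-.2331,.0215),1)
```

```text
[313. 222.] top z 0.0345 circle 458.8 -233.1 13.5 mean [ 458.6 -233.1]
slide [ -3.9   2.3 180.1] dr [ 0.   -0.    0.09] tcp [ 0.4625 -0.2307  0.2016] q6 [-0.51 -0.53]
```

View pics/w18.png

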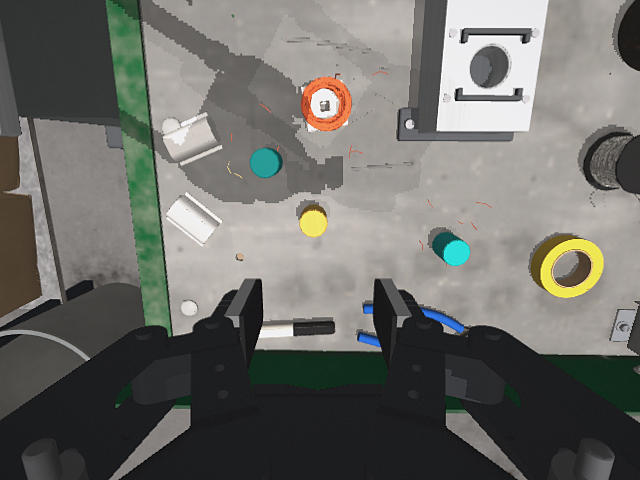

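Emit:
arm_command(
  slide=[
    [-4,2.3,20],
    [-4,2.3,55],
    [-4,2.3,90],
    [-4,2.3,125],
    [-4,2.3,155],
    [-4,2.3,172],
    [-4,2.3,180],
    [-4,2.3,180],
  ],
  dr=[
    [0,0,0],
    [0,0,0],
    [0,0,0],
    [0,0,0],
    [0,0,0],
    [0,0,0],
    [0,0,0],
    [0,0,0],
  ],
  gripper=[0.56,0.56,0.56,0.56,0.56,0.56,0.56,0.56],
)

```text
t: 36.35
tcp_pos: [0.4567, -0.2326, 0.0196]
eef_rot: [1.0, 0.009, -0.002, -0.001]
contact_force: [-0.6, -0.4, 0.4]
opening: 0.0478
```

Emit:
arm_command(
  slide=[
    [0,0,0],
    [0,0,0],
    [0,0,0],
    [0,0,0],
    [0,0,0],
    [0,0,0],
    [0,0,0],
    [0,0,0],
  ],
  dr=[
    [0,0,0],
    [0,0,0],
    [0,0,0],
    [0,0,0],
    [0,0,0],
    [0,0,0],
    [0,0,0],
    [0,0,0],
  ],
  gripper=[0.55,0.55,0.2,0.2,0.2,0.2,0.2,0.2],
)

```text
t: 37.02
tcp_pos: [0.4597, -0.2346, 0.0236]
eef_rot: [1.0, 0.009, 0.001, 0.001]
contact_force: [-0.5, -0.2, 5.3]
opening: 0.0244
```

Emit:
arm_command(
  slide=[
    [0,0,0],
    [0,0,0],
    [0,0,-20],
    [0,0,-60],
    [0,0,-100],
    [0,0,-140],
    [0,0,-155],
    [0,0,-155],
  ],
  dr=[
    [0,0,0],
    [0,0,0],
    [0,0,0],
    [0,0,0],
    [0,0,0],
    [0,0,0],
    [0,0,0],
    [0,0,0],
  ],
  gripper=[0.2,0.2,0.2,0.2,0.2,0.2,0.2,0.2],
)

```text
t: 37.68
tcp_pos: [0.4619, -0.2358, 0.1834]
eef_rot: [1.0, 0.009, 0.005, 0.003]
contact_force: [0.6, 0.9, -1.0]
opening: 0.0244
```

Run:
```python
from h import *
to((0.592,-.08,.17),1)
```

```text
slide [ 132.7 -153.5   13.8] dr [ 0.36 -0.61  0.02] tcp [ 0.4619 -0.2358  0.1834] q6 [-0.52 -0.54]
```

Emit:
arm_command(
  slide=[
    [25,-28,5],
    [50,-57,8],
    [75,-86,10],
    [100,-115,12],
    [125,-144,13],
    [131,-150,13],
    [131,-150,13],
    [131,-150,13],
  ],
  dr=[
    [0,0,0],
    [0,0,0],
    [0,0,0],
    [0,0,0],
    [0,0,0],
    [0,0,0],
    [0,0,0],
    [0,0,0],
  ],
  gripper=[0.2,0.2,0.2,0.2,0.2,0.2,0.2,0.2],
)

```text
t: 38.35
tcp_pos: [0.5854, -0.0811, 0.1619]
eef_rot: [1.0, 0.01, -0.002, 0.0]
contact_force: [-0.4, -0.7, -0.7]
opening: 0.0243
```

Emit:
arm_command(
  slide=[
    [0,0,0],
    [0,0,0],
    [0,0,0],
    [0,0,0],
    [0,0,0],
    [0,0,0],
    [0,0,0],
    [0,0,0],
  ],
  dr=[
    [0,0,0],
    [0,0,0],
    [0,0,0],
    [0,0,0],
    [0,0,0],
    [0,0,0],
    [0,0,0],
    [0,0,0],
  ],
  gripper=[0.2,0.2,0.2,0.2,0.2,0.2,0.2,0.2],
)

```text
t: 39.02
tcp_pos: [0.5866, -0.0815, 0.1637]
eef_rot: [1.0, 0.009, 0.0, 0.0]
contact_force: [-0.3, -1.1, -1.0]
opening: 0.0241
```

Run:
```python
from h import *
s=state();c=calibration("wrist");p,d=camera("wrist");cv2.imwrite("pics/w19.png",p);print(s["opening"],s["contact_force"])
P=cloud(c,d);r=R.from_quat(s["eef_rot"]);T=r.inv().apply((P-s["tcp_pos"]).reshape(-1,3)).reshape(P.shape)
hsv=cv2.cvtColor(p,cv2.COLOR_BGR2HSV);m=(cv2.inRange(hsv,(15,90,60),(34,255,255))>0)&(np.abs(T[:,:,0])<.02)&(np.abs(T[:,:,1])<.03)&(T[:,:,2]<.04)
zt=np.percentile(T[m][:,2],5)
tm=m&(T[:,:,2]<zt+.003);print(tm.sum(),np.percentile(T[tm],[2,50,98],axis=0).round(4),T[tm].mean(0))
im=rect(c,p,.591,-.024,.06,.06);cv2.imwrite("pics/r19.png",cv2.resize(im,None,fx=2,fy=2))
to((0.592,-.08,.17),1)
```

```text
0.024091757313276663 [-0.31331101 -1.09853307 -0.98446124]
2723 [[-0.011  -0.0132 -0.0117]
 [ 0.0005 -0.0017 -0.0104]
 [ 0.0117  0.0106 -0.0089]] [ 0.00032565 -0.00155166 -0.01038076]
slide [ 5.4 -1.4 -6.3] dr [ 0.   -0.01  0.02] tcp [ 0.5866 -0.0815  0.1637] q6 [-0.18 -0.2 ]
```

View pics/w19.png

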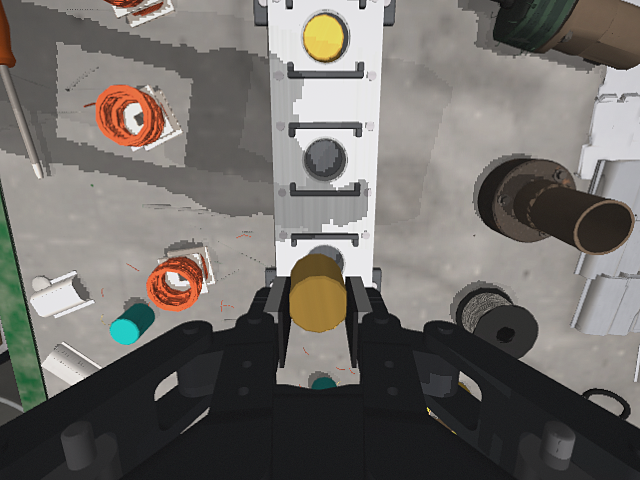

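View pics/r19.png

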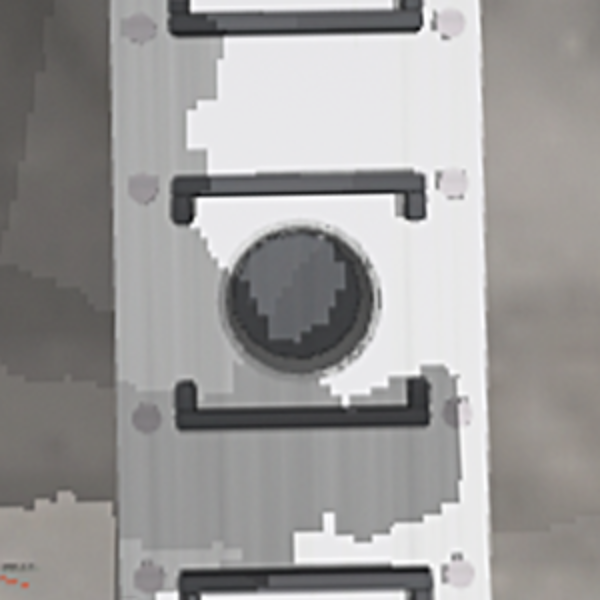

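Run:
```python
from h import *
to((0.5904,-.0255,.096),1)
```

```text
slide [  4.8 -55.9  67.7] dr [ 0.   -0.01  0.02] tcp [ 0.5866 -0.0815  0.1637] q6 [-0.18 -0.2 ]
```

Emit:
arm_command(
  slide=[
    [2,-20,5],
    [4,-40,20],
    [4.8,-55.9,35],
    [4.8,-55.9,50],
    [4.8,-55.9,62],
    [4.8,-55.9,67.5],
    [4.8,-55.9,67.5],
    [4.8,-55.9,67.5],
  ],
  dr=[
    [0,0,0],
    [0,0,0],
    [0,0,0],
    [0,0,0],
    [0,0,0],
    [0,0,0],
    [0,0,0],
    [0,0,0],
  ],
  gripper=[0.2,0.2,0.2,0.2,0.2,0.2,0.2,0.2],
)

```text
t: 39.73
tcp_pos: [0.5905, -0.0259, 0.0961]
eef_rot: [1.0, 0.009, -0.0, 0.0]
contact_force: [0.4, -0.3, -0.7]
opening: 0.0241
```

Emit:
arm_command(
  slide=[
    [0,0,0],
    [0,0,0],
    [0,0,0],
    [0,0,0],
    [0,0,0],
    [0,0,0],
    [0,0,0],
    [0,0,0],
  ],
  dr=[
    [0,0,0],
    [0,0,0],
    [0,0,0],
    [0,0,0],
    [0,0,0],
    [0,0,0],
    [0,0,0],
    [0,0,0],
  ],
  gripper=[0.2,0.2,0.2,0.2,0.2,0.2,0.2,0.2],
)

```text
t: 40.4
tcp_pos: [0.5904, -0.0254, 0.0961]
eef_rot: [1.0, 0.009, -0.0, -0.0]
contact_force: [-0.1, -0.6, -2.3]
opening: 0.0246
```

Run:
```python
from h import *
to((0.5904,-.0255,.081),1)
```

```text
slide [ 0.   0.1 15.1] dr [-0.    0.    0.02] tcp [ 0.5904 -0.0254  0.0961] q6 [-0.09 -0.1 ]
```

Emit:
arm_command(
  slide=[
    [0,0,3],
    [0,0,6],
    [0,0,9],
    [0,0,11],
    [0,0,13],
    [0,0,15],
    [0,0,15],
    [0,0,15],
  ],
  dr=[
    [0,0,0],
    [0,0,0],
    [0,0,0],
    [0,0,0],
    [0,0,0],
    [0,0,0],
    [0,0,0],
    [0,0,0],
  ],
  gripper=[0.2,0.2,0.2,0.2,0.2,0.2,0.2,0.2],
)

```text
t: 41.07
tcp_pos: [0.5903, -0.0254, 0.0809]
eef_rot: [1.0, 0.009, -0.0, -0.0]
contact_force: [0.5, -0.0, -1.6]
opening: 0.0244
```

Emit:
arm_command(
  slide=[
    [0,0,3],
    [0,0,6],
    [0,0,9],
    [0,0,12],
    [0,0,14],
    [0,0,15.5],
    [0,0,15.5],
    [0,0,15.5],
  ],
  dr=[
    [0,0,0],
    [0,0,0],
    [0,0,0],
    [0,0,0],
    [0,0,0],
    [0,0,0],
    [0,0,0],
    [0,0,0],
  ],
  gripper=[0.2,0.2,0.2,0.2,0.2,0.2,0.2,0.2],
)

```text
t: 41.73
tcp_pos: [0.5903, -0.0254, 0.0655]
eef_rot: [1.0, 0.009, -0.0, -0.0]
contact_force: [0.2, -0.1, -1.2]
opening: 0.024
```

Emit:
arm_command(
  slide=[
    [0,0,0],
    [0,0,0],
    [0,0,0],
    [0,0,0],
    [0,0,0],
    [0,0,0],
    [0,0,0],
    [0,0,0],
  ],
  dr=[
    [0,0,0],
    [0,0,0],
    [0,0,0],
    [0,0,0],
    [0,0,0],
    [0,0,0],
    [0,0,0],
    [0,0,0],
  ],
  gripper=[0.6,0.6,0.6,0.6,0.6,0.6,0.6,0.6],
)

```text
t: 42.4
tcp_pos: [0.5904, -0.0254, 0.0657]
eef_rot: [1.0, 0.009, 0.0, 0.0]
contact_force: [-0.3, 0.1, -1.0]
opening: 0.0512
```

Emit:
arm_command(
  slide=[
    [0,0,-20],
    [0,0,-50],
    [0,0,-85],
    [0,0,-120],
    [0,0,-150],
    [0,0,-170],
    [0,0,-170],
    [0,0,-170],
  ],
  dr=[
    [0,0,0],
    [0,0,0],
    [0,0,0],
    [0,0,0],
    [0,0,0],
    [0,0,0],
    [0,0,0],
    [0,0,0],
  ],
  gripper=[0.6,0.6,0.6,0.6,0.6,0.6,0.6,0.6],
)

```text
t: 43.07
tcp_pos: [0.5914, -0.0255, 0.2374]
eef_rot: [1.0, 0.009, 0.002, 0.0]
contact_force: [-0.0, -0.1, -0.6]
opening: 0.0515
```

Run:
```python
from h import *
camera("wrist");c=calibration("wrist");p,d=camera("wrist");cv2.imwrite("pics/w20.png",p);P=cloud(c,d)
hsv=cv2.cvtColor(p,cv2.COLOR_BGR2HSV)
for y in(.054,-.024):
    m=(cv2.inRange(hsv,(15,90,60),(34,255,255))>0)&(abs(P[:,:,0]-.59)<.02)&(abs(P[:,:,1]-y)<.02);print(m.sum(),P[m].mean(0),np.percentile(P[m][:,2],[5,50,95]))
s=state();print(s["tcp_pos"])
p,d=camera("top");cv2.imwrite("pics/t20.png",cv2.resize(p[190:340,170:470],None,fx=2.6,fy=2.6,interpolation=cv2.INTER_CUBIC))
```

```text
752 [0.5881071  0.05339776 0.06594397] [0.05810668 0.05978117 0.06105746]
636 [ 0.58972056 -0.02398334  0.05898144] [0.05365178 0.0596921  0.06098753]
[ 0.58939611 -0.02535527  0.23396095]
```

View pics/w20.png

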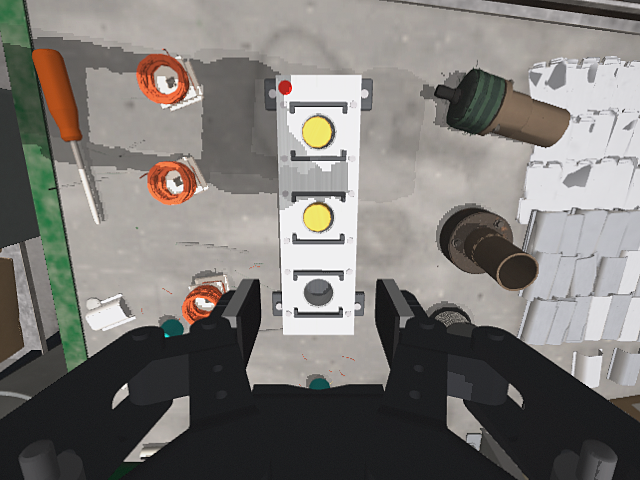

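View pics/t20.png

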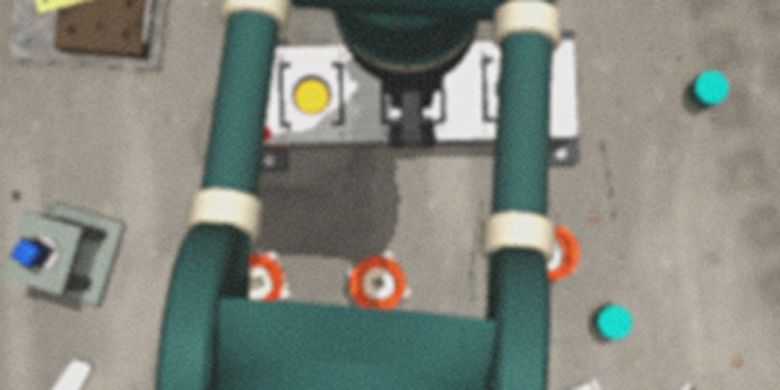

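Run:
```python
from h import *
to((0.445,.04,.25),1)
```

```text
slide [-142.9  -67.9  -16.2] dr [-0.02  0.22  0.02] tcp [ 0.589  -0.0253  0.2333] q6 [-0.09 -0.1 ]
```

Emit:
arm_command(
  slide=[
    [-25,-12,-12],
    [-55,-26,-12],
    [-85,-40,-12],
    [-115,-55,-12],
    [-138,-66,-12],
    [-143,-68,-12],
    [-143,-68,-12],
    [-143,-68,-12],
  ],
  dr=[
    [0,0,0],
    [0,0,0],
    [0,0,0],
    [0,0,0],
    [0,0,0],
    [0,0,0],
    [0,0,0],
    [0,0,0],
  ],
  gripper=[0.8,0.8,0.8,0.8,0.8,0.8,0.8,0.8],
)

```text
t: 43.88
tcp_pos: [0.4461, 0.0399, 0.2467]
eef_rot: [1.0, 0.009, -0.0, 0.0]
contact_force: [0.9, -0.4, -0.0]
opening: 0.0685
```

Emit:
arm_command(
  slide=[
    [0,0,0],
    [0,0,0],
    [0,0,0],
    [0,0,0],
    [0,0,0],
    [0,0,0],
    [0,0,0],
    [0,0,0],
  ],
  dr=[
    [0,0,0],
    [0,0,0],
    [0,0,0],
    [0,0,0],
    [0,0,0],
    [0,0,0],
    [0,0,0],
    [0,0,0],
  ],
  gripper=[0.8,0.8,0.8,0.8,0.8,0.8,0.8,0.8],
)

```text
t: 44.55
tcp_pos: [0.4462, 0.04, 0.2476]
eef_rot: [1.0, 0.009, -0.0, 0.0]
contact_force: [0.3, 0.4, -0.4]
opening: 0.0681
```

Run:
```python
from h import *
s=state();c=calibration("wrist");p,d=camera("wrist");cv2.imwrite("pics/w21.png",p);print(s["tcp_pos"])
np.savez("w21.npz",d=d,p=p,V=c["view"],K=c["camera_matrix"],k1=c["k1"])
P=cloud(c,d)
for n,y in(("A",.097),("B",.003)):
    m=(abs(P[:,:,0]-.446)<.045)&(abs(P[:,:,1]-y)<.045)&(d>0)
    Q=P[m];print(n,np.histogram(Q[:,2],bins=np.arange(-.005,.06,.005)))
```

```text
[0.44622122 0.04000652 0.24759202]
A (array([2893, 2220,    0,    0,    2,  470,    9,   61,  218,  129,  452,
        175]), array([-0.005,  0.   ,  0.005,  0.01 ,  0.015,  0.02 ,  0.025,  0.03 ,
        0.035,  0.04 ,  0.045,  0.05 ,  0.055]))
B (array([2370, 1749,   12,    6,    8,  425,   27,  139,  124,  115,  533,
          3]), array([-0.005,  0.   ,  0.005,  0.01 ,  0.015,  0.02 ,  0.025,  0.03 ,
        0.035,  0.04 ,  0.045,  0.05 ,  0.055]))
```

View pics/w21.png

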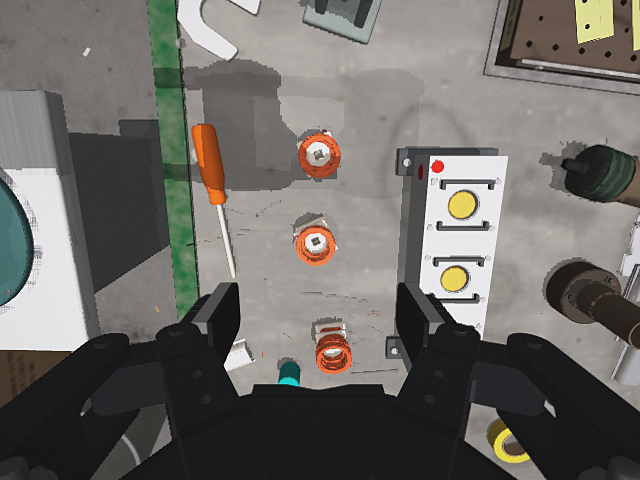

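Run:
```python
from h import *
z=np.load("w21.npz");c=dict(view=z["V"],camera_matrix=z["K"],k1=float(z["k1"]))
ims=[cv2.resize(rect(c,z["p"],.446,y,zz,.035,.00035),None,fx=1.9,fy=1.9,interpolation=cv2.INTER_CUBIC) for zz in(.022,.048) for y in(.097,.003)]
cv2.imwrite("pics/r21.png",np.vstack([np.hstack(ims[:2]),np.hstack(ims[2:])])[:,:]);print(ims[0].shape)
P=cloud(c,z["d"]);hsv=cv2.cvtColor(z["p"],cv2.COLOR_BGR2HSV)
o=(cv2.inRange(hsv,(0,140,60),(14,255,255))>0)
for n,y in(("A",.097),("B",.003)):
    near=(abs(P[:,:,0]-.446)<.04)&(abs(P[:,:,1]-y)<.04)
    m=o&near&(P[:,:,2]>.043);W=P[m][:,:2]*1000
    (x,yy),r=cv2.minEnclosingCircle(W.astype(np.float32));print(n,"ring",x,yy,r)
    m=near&(P[:,:,2]>.018)&(P[:,:,2]<.026);W=P[m][:,:2]*1000
    print(n,"flange",len(W),cv2.minAreaRect(W.astype(np.float32)))
```

```text
(380, 380, 3)
A ring 446.8775634765625 99.63468933105469 22.827177047729492
A flange 472 ((445.9643249511719, 98.80148315429688), (37.94085693359375, 38.23005676269531), 19.226787567138672)
B ring 442.4605407714844 4.20451021194458 22.45071029663086
B flange 431 ((444.2610168457031, 4.466777801513672), (39.01195526123047, 38.012943267822266), 24.503826141357422)
```

View pics/r21.png

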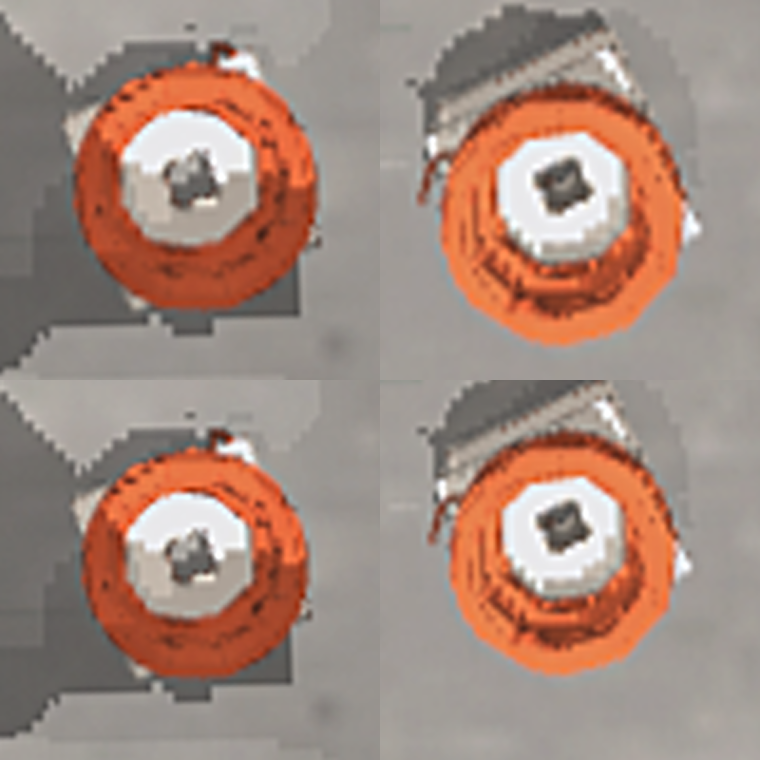

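Run:
```python
from h import *
to((0.444,.0045,.16),24.5)
```

```text
slide [-2.8 35.5 87.6] dr [  0.    -0.   -23.48] tcp [0.4462 0.04   0.2476] q6 [0.03 0.02]
```

Emit:
arm_command(
  slide=[
    [-1,12,20],
    [-2,24,45],
    [-3,35,65],
    [-3,35.5,80],
    [-3,35.5,88],
    [-3,35.5,88],
    [-3,35.5,88],
    [-3,35.5,88],
  ],
  dr=[
    [0,0,-6],
    [0,0,-12],
    [0,0,-18],
    [0,0,-23.5],
    [0,0,-23.5],
    [0,0,-23.5],
    [0,0,-23.5],
    [0,0,-23.5],
  ],
  gripper=[0.9,0.9,0.9,0.9,0.9,0.9,0.9,0.9],
)

```text
t: 45.27
tcp_pos: [0.4448, 0.0047, 0.1609]
eef_rot: [0.977, 0.212, 0.001, 0.0]
contact_force: [-0.2, -0.1, 0.1]
opening: 0.0766
```

```bash
cat >> h.py <<'E'
def coil(x,y,cam="wrist",save=None):
    c=calibration(cam);p,d=camera(cam);P=cloud(c,d);hsv=cv2.cvtColor(p,cv2.COLOR_BGR2HSV)
    if save:cv2.imwrite(save,p)
    near=(abs(P[:,:,0]-x)<.04)&(abs(P[:,:,1]-y)<.04)&(d>0)
    m=near&(P[:,:,2]>.019)&(P[:,:,2]<.0245)&(hsv[:,:,1]<90);W=P[m][:,:2]*1000
    print("flange",len(W),np.median(P[m][:,2]).round(4),cv2.minAreaRect(W.astype(np.float32)))
    m=(cv2.inRange(hsv,(0,140,60),(14,255,255))>0)&near&(P[:,:,2]>.043);W=P[m][:,:2]*1000
    print("ring",len(W),cv2.fitEllipse(cv2.convexHull(W.astype(np.float32))))
    return p
E
python3 - <<'E'
from h import *
camera("wrist");camera("wrist")
coil(.444,.004,save="pics/w22.png");coil(.444,.004);coil(.444,.004)
to((0.444,.0045,.026),24.5)
E
```

```text
flange 741 0.0223 ((444.23284912109375, 4.208940505981445), (38.057594299316406, 37.619171142578125), 25.108421325683594)
ring 1082 ((443.2772216796875, 4.76212215423584), (41.038761138916016, 44.512474060058594), 64.9192886352539)
flange 763 0.0222 ((444.3387451171875, 4.254182815551758), (38.97183609008789, 38.00848388671875), 24.296403884887695)
ring 1080 ((443.7034912109375, 4.625048637390137), (40.73209762573242, 43.825782775878906), 67.71086120605469)
flange 775 0.0222 ((444.22186279296875, 4.000616073608398), (39.2011604309082, 38.226810455322266), 24.656856536865234)
ring 1093 ((443.47479248046875, 4.744883060455322), (41.071441650390625, 44.39695739746094), 69.09973907470703)
slide [ -0.7  -0.2 134.5] dr [ 0.04 -0.09  0.02] tcp [0.4445 0.0046 0.1605] q6 [-0.05 -0.47]
```

View pics/w22.png

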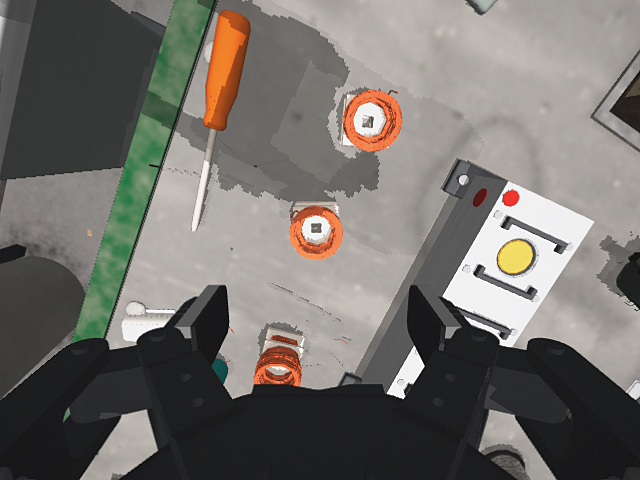

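Emit:
arm_command(
  slide=[
    [-0.4,0.2,20],
    [-0.4,0.2,50],
    [-0.4,0.2,80],
    [-0.4,0.2,105],
    [-0.4,0.2,122],
    [-0.4,0.2,131],
    [-0.4,0.2,134],
    [-0.4,0.2,134],
  ],
  dr=[
    [0,0,0],
    [0,0,0],
    [0,0,0],
    [0,0,0],
    [0,0,0],
    [0,0,0],
    [0,0,0],
    [0,0,0],
  ],
  gripper=[0.9,0.9,0.9,0.9,0.9,0.9,0.9,0.9],
)

```text
t: 46.18
tcp_pos: [0.4435, 0.0042, 0.0255]
eef_rot: [0.977, 0.212, -0.0, -0.0]
contact_force: [0.6, -0.0, -0.6]
opening: 0.0767
```

Emit:
arm_command(
  slide=[
    [0,0,0],
    [0,0,0],
    [0,0,0],
    [0,0,0],
    [0,0,0],
    [0,0,0],
    [0,0,0],
    [0,0,0],
  ],
  dr=[
    [0,0,0],
    [0,0,0],
    [0,0,0],
    [0,0,0],
    [0,0,0],
    [0,0,0],
    [0,0,0],
    [0,0,0],
  ],
  gripper=[0.9,0.9,0.8,0.6,0.4,0.38,0.38,0.38],
  force=40,
)

```text
t: 46.85
tcp_pos: [0.4441, 0.0041, 0.0264]
eef_rot: [0.977, 0.212, 0.0, 0.0]
contact_force: [-2.7, -0.3, 6.1]
opening: 0.0381
```

Run:
```python
from h import *
p,d=camera("wrist");cv2.imwrite("pics/w23.png",p);s=state();print(s["opening"],s["contact_force"]);to((0.4442,.0042,.026),24.5)
p,d=camera("scene");cv2.imwrite("pics/s23.png",cv2.resize(p[200:360,180:360],None,fx=4,fy=3.7))
```

```text
0.037926014885185884 [-1.60362056  0.17372115  3.94195743]
slide [ 0.1 -0.1  0.4] dr [ 0.03 -0.05  0.02] tcp [0.4441 0.0041 0.0264] q6 [-0.05 -0.47]
```

View pics/w23.png

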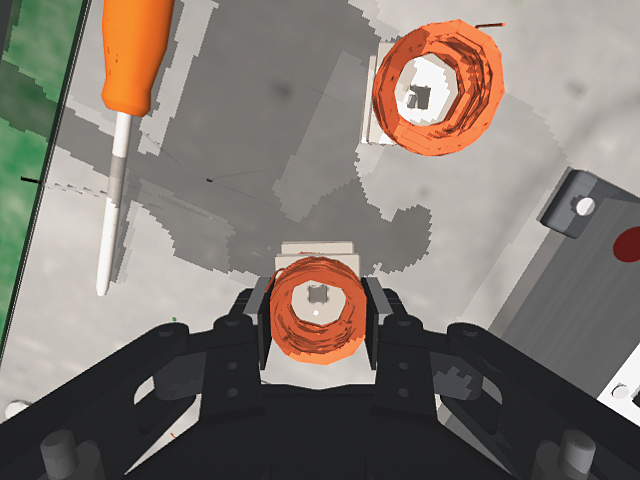

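View pics/s23.png

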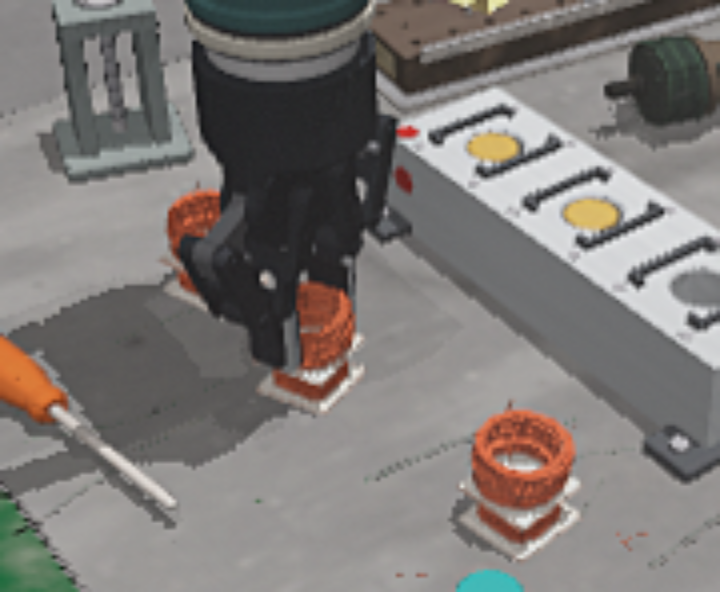

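Emit:
arm_command(
  slide=[
    [0,0,0],
    [0,0,-5],
    [0,0,-20],
    [0,0,-50],
    [0,0,-85],
    [0,0,-120],
    [0,0,-145],
    [0,0,-150],
  ],
  dr=[
    [0,0,0],
    [0,0,0],
    [0,0,0],
    [0,0,0],
    [0,0,0],
    [0,0,0],
    [0,0,0],
    [0,0,0],
  ],
  gripper=[0.3,0.3,0.3,0.3,0.3,0.3,0.3,0.3],
)

```text
t: 47.62
tcp_pos: [0.4469, 0.004, 0.1811]
eef_rot: [0.977, 0.212, 0.005, 0.001]
contact_force: [1.0, -0.0, -1.2]
opening: 0.0377
```

Run:
```python
from h import *
s=state();print(s["opening"],s["contact_force"]);to((.59,.0,.18),1)
```

```text
0.03773648561443552 [ 1.01298272 -0.02162799 -1.15233276]
slide [128.5  63.    2.4] dr [ 0.14 -0.52 23.52] tcp [0.4469 0.004  0.1811] q6 [-0.05 -0.47]
```

Run:
```python
from h import *
to((.5895,.0540,.14),0.9)
```

```text
slide [150.2  13.5  42.4] dr [ 0.14 -0.52 23.62] tcp [0.4469 0.004  0.1811] q6 [-0.05 -0.47]
```

Emit:
arm_command(
  slide=[
    [25,2,0],
    [50,4,0],
    [80,7,0],
    [110,10,10],
    [135,12,25],
    [148,13.5,35],
    [148,13.5,40],
    [148,13.5,40],
  ],
  dr=[
    [0,0,5],
    [0,0,10],
    [0,0,15],
    [0,0,20],
    [0,0,23.6],
    [0,0,23.6],
    [0,0,23.6],
    [0,0,23.6],
  ],
  gripper=[0.3,0.3,0.3,0.3,0.3,0.3,0.3,0.3],
)

```text
t: 48.28
tcp_pos: [0.5816, 0.0533, 0.1321]
eef_rot: [1.0, 0.008, -0.003, 0.0]
contact_force: [-0.4, 0.3, -0.4]
opening: 0.0379
```

Emit:
arm_command(
  slide=[
    [0,0,0],
    [0,0,0],
    [0,0,0],
    [0,0,0],
    [0,0,0],
    [0,0,0],
    [0,0,0],
    [0,0,0],
  ],
  dr=[
    [0,0,0],
    [0,0,0],
    [0,0,0],
    [0,0,0],
    [0,0,0],
    [0,0,0],
    [0,0,0],
    [0,0,0],
  ],
  gripper=[0.3,0.3,0.3,0.3,0.3,0.3,0.3,0.3],
)

```text
t: 48.95
tcp_pos: [0.5838, 0.0532, 0.1358]
eef_rot: [1.0, 0.008, 0.0, 0.0]
contact_force: [0.0, 0.1, -1.5]
opening: 0.0377
```

```bash
cat >> h.py <<'E'
def inhand(save=None):
    s=state();c=calibration("wrist");p,d=camera("wrist");P=cloud(c,d)
    if save:cv2.imwrite(save,p)
    r=R.from_quat(s["eef_rot"]);T=r.inv().apply((P-s["tcp_pos"]).reshape(-1,3)).reshape(P.shape)
    hsv=cv2.cvtColor(p,cv2.COLOR_BGR2HSV)
    near=(abs(T[:,:,0])<.03)&(T[:,:,1]<.03)&(T[:,:,1]>-.035)&(d>0)&(hsv[:,:,1]<90)
    h,e=np.histogram(T[near][:,2],bins=np.arange(-.03,.05,.002));print(dict(zip((e[:-1]*1000).round().astype(int).tolist(),h.tolist())))
    return T,near,p,s,c
E
python3 - <<'E'
from h import *
T,near,p,s,c=inhand("pics/w24.png")
print(s["opening"],s["tcp_pos"])
m=near&(T[:,:,2]>-.001)&(T[:,:,2]<.0075)
W=T[m][:,:2]*1000;print(len(W),cv2.minAreaRect(W.astype(np.float32)))
to((.5895,.0540,.14),0.9)
q,d=camera("scene");cv2.imwrite("pics/s24.png",cv2.resize(q[180:330,240:420],None,fx=4,fy=4))
E
```

```text
{-30: 205, -28: 196, -26: 202, -24: 137, -22: 119, -20: 103, -18: 95, -16: 92, -14: 77, -12: 85, -10: 78, -8: 53, -6: 30, -4: 22, -2: 25, 0: 3, 2: 884, 4: 1461, 6: 26, 8: 20, 10: 27, 12: 34, 14: 26, 16: 31, 18: 33, 20: 28, 22: 130, 24: 712, 26: 80, 28: 1, 30: 0, 32: 0, 34: 0, 36: 0, 38: 0, 40: 0, 42: 0, 44: 0, 46: 0}
0.03772389831001231 [0.58381572 0.05322203 0.13583722]
2382 ((0.09782218933105469, -1.3459300994873047), (39.32734298706055, 36.23638153076172), 0.563163161277771)
slide [ 5.7 -0.7 -4.2] dr [ 0.   -0.01  0.02] tcp [0.5838 0.0532 0.1358] q6 [0.05 0.03]
```

View pics/w24.png

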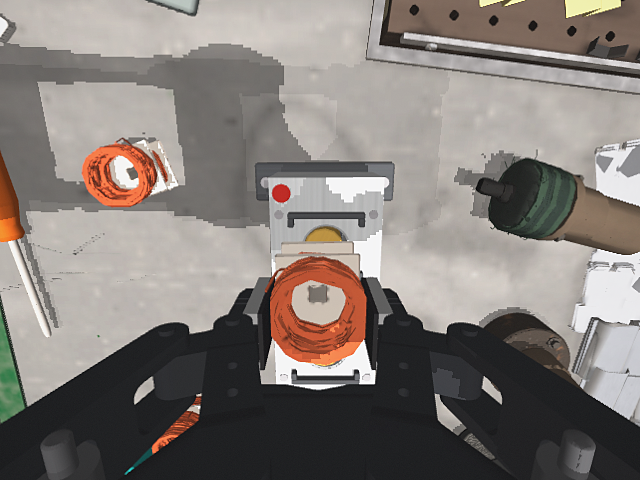

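View pics/s24.png

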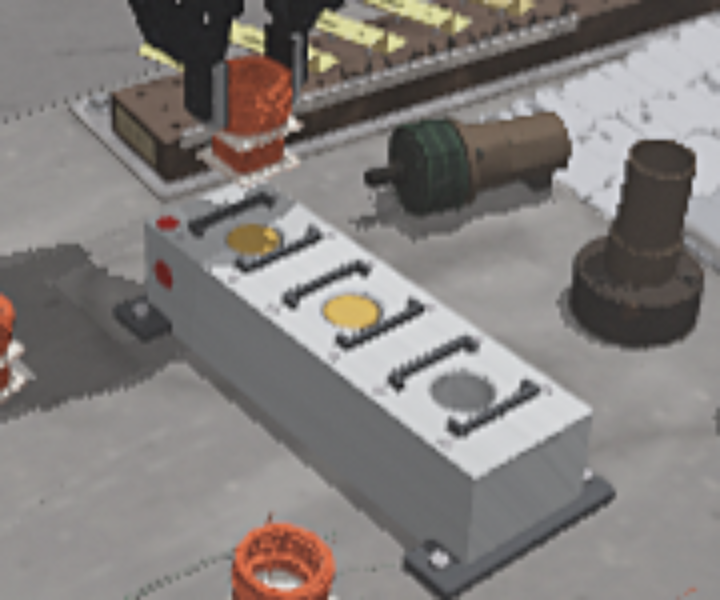

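Emit:
arm_command(
  slide=[
    [2,0,3],
    [4,-0.4,10],
    [5.7,-0.6,18],
    [5.7,-0.6,25],
    [5.7,-0.6,32],
    [5.7,-0.6,35.5],
    [5.7,-0.6,35.5],
    [5.7,-0.6,35.5],
  ],
  dr=[
    [0,0,0],
    [0,0,-0.3],
    [0,0,-0.3],
    [0,0,-0.3],
    [0,0,-0.3],
    [0,0,-0.3],
    [0,0,-0.3],
    [0,0,-0.3],
  ],
  gripper=[0.3,0.3,0.3,0.3,0.3,0.3,0.3,0.3],
)

```text
t: 49.72
tcp_pos: [0.5891, 0.0539, 0.0995]
eef_rot: [1.0, 0.011, -0.001, 0.0]
contact_force: [0.6, 0.1, -0.4]
opening: 0.0379
```

Emit:
arm_command(
  slide=[
    [0,0,0],
    [0,0,0],
    [0,0,0],
    [0,0,0],
    [0,0,0],
    [0,0,0],
    [0,0,0],
    [0,0,0],
  ],
  dr=[
    [0,0,0],
    [0,0,0],
    [0,0,0],
    [0,0,0],
    [0,0,0],
    [0,0,0],
    [0,0,0],
    [0,0,0],
  ],
  gripper=[0.3,0.3,0.3,0.3,0.3,0.3,0.3,0.3],
)

```text
t: 50.38
tcp_pos: [0.5895, 0.054, 0.1002]
eef_rot: [1.0, 0.011, 0.0, 0.0]
contact_force: [0.3, -0.3, -0.6]
opening: 0.0379
```

Run:
```python
from h import *
to((.5895,.0538,.088),1.2)
p,d=camera("wrist");cv2.imwrite("pics/w25.png",cv2.resize(p[140:400,200:440],None,fx=2.5,fy=2.3))
q,d=camera("scene");cv2.imwrite("pics/s25.png",cv2.resize(q[180:330,240:420],None,fx=4,fy=4))
```

```text
slide [-0.   0.2 12.2] dr [ 0.   -0.01  0.02] tcp [0.5895 0.054  0.1002] q6 [0.05 0.03]
```

View pics/w25.png

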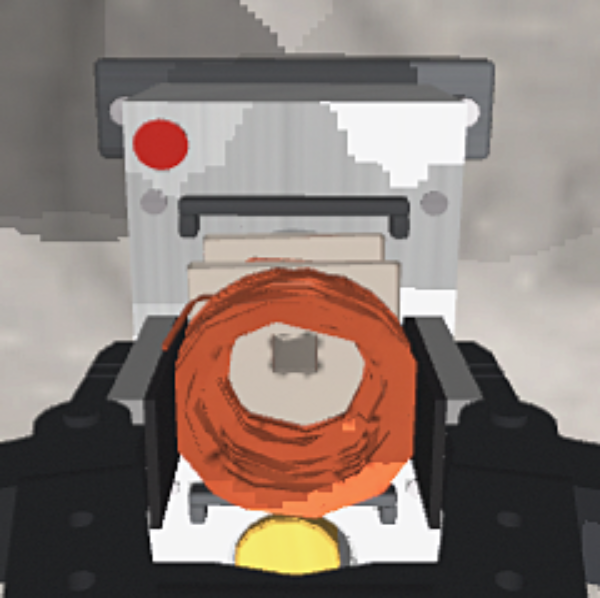

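View pics/s25.png

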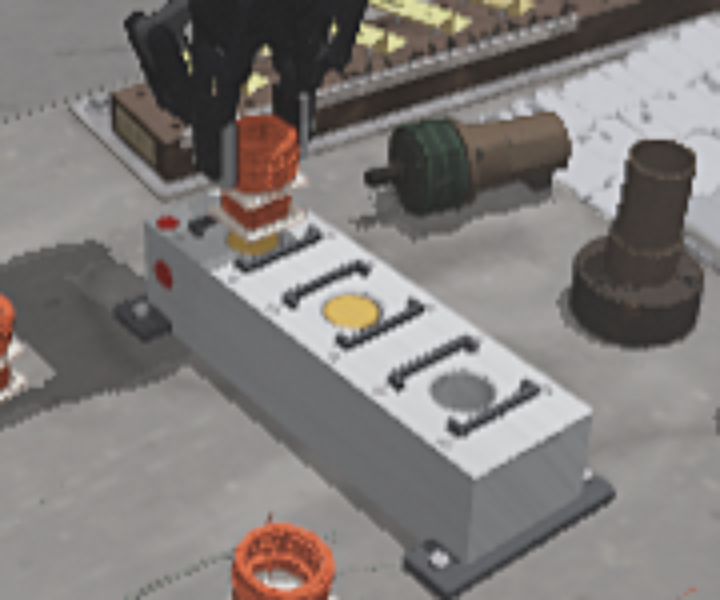

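Emit:
arm_command(
  slide=[
    [0,0.1,2],
    [0,0.1,4],
    [0,0.1,6],
    [0,0.1,8],
    [0,0.1,9.5],
    [0,0.1,11],
    [0,0.1,11],
    [0,0.1,11],
  ],
  dr=[
    [0,0,0],
    [0,0,0],
    [0,0,0],
    [0,0,0],
    [0,0,0],
    [0,0,0],
    [0,0,0],
    [0,0,0],
  ],
  gripper=[0.3,0.3,0.3,0.3,0.3,0.3,0.3,0.3],
)

```text
t: 51.15
tcp_pos: [0.5894, 0.0539, 0.0889]
eef_rot: [1.0, 0.011, -0.0, 0.0]
contact_force: [0.7, 0.4, -0.7]
opening: 0.0375
```

Emit:
arm_command(
  slide=[
    [0,0,0.7],
    [0,0,1.4],
    [0,0,2.1],
    [0,0,2.8],
    [0,0,3],
    [0,0,3],
    [0,0,3],
    [0,0,3],
  ],
  dr=[
    [0,0,0],
    [0,0,0],
    [0,0,0],
    [0,0,0],
    [0,0,0],
    [0,0,0],
    [0,0,0],
    [0,0,0],
  ],
  gripper=[0.3,0.3,0.3,0.3,0.3,0.3,0.3,0.3],
)

```text
t: 51.82
tcp_pos: [0.5896, 0.0539, 0.0865]
eef_rot: [1.0, 0.011, 0.0, 0.0]
contact_force: [-2.4, 0.3, 2.9]
opening: 0.0378
```

Emit:
arm_command(
  slide=[
    [0,0,0],
    [0,0,0],
    [0,0,0],
    [0,0,0],
    [0,0,0],
    [0,0,0],
    [0,0,0],
    [0,0,0],
  ],
  dr=[
    [0,0,0],
    [0,0,0],
    [0,0,0],
    [0,0,0],
    [0,0,0],
    [0,0,0],
    [0,0,0],
    [0,0,0],
  ],
  gripper=[0.48,0.5,0.6,0.7,0.8,0.8,0.8,0.8],
)

```text
t: 52.48
tcp_pos: [0.5895, 0.0538, 0.0861]
eef_rot: [1.0, 0.011, 0.0, 0.0]
contact_force: [0.5, 0.1, 0.0]
opening: 0.0682
```

Emit:
arm_command(
  slide=[
    [0,0,-10],
    [0,0,-30],
    [0,0,-60],
    [0,0,-95],
    [0,0,-125],
    [0,0,-140],
    [0,0,-140],
    [0,0,-140],
  ],
  dr=[
    [0,0,0],
    [0,0,0],
    [0,0,0],
    [0,0,0],
    [0,0,0],
    [0,0,0],
    [0,0,0],
    [0,0,0],
  ],
  gripper=[0.8,0.8,0.8,0.8,0.8,0.8,0.8,0.8],
)

```text
t: 53.15
tcp_pos: [0.5904, 0.0539, 0.2282]
eef_rot: [1.0, 0.011, 0.002, -0.0]
contact_force: [-0.4, -0.2, -0.7]
opening: 0.0683
```

Run:
```python
from h import *
camera("wrist");c=calibration("wrist");p,d=camera("wrist");cv2.imwrite("pics/w26.png",p);P=cloud(c,d);hsv=cv2.cvtColor(p,cv2.COLOR_BGR2HSV)
near=(abs(P[:,:,0]-.59)<.04)&(abs(P[:,:,1]-.054)<.04)
m=near&(P[:,:,2]>.078)&(P[:,:,2]<.086)&(hsv[:,:,1]<90);W=P[m][:,:2]*1000;print("flange",len(W),np.percentile(P[m][:,2],[5,50,95]),cv2.minAreaRect(W.astype(np.float32)))
q,d=camera("scene");cv2.imwrite("pics/s26.png",cv2.resize(q[180:330,200:380],None,fx=4,fy=4))
to((.446,.0988,.16),19.2)
```

```text
flange 732 [0.08101484 0.08220975 0.08330489] ((589.5513305664062, 53.7445182800293), (38.9650764465332, 38.307838439941406), 2.058640480041504)
slide [-141.   -48.    64.7] dr [ -0.02   0.19 -17.98] tcp [0.5882 0.0538 0.2242] q6 [0.05 0.03]
```

View pics/w26.png

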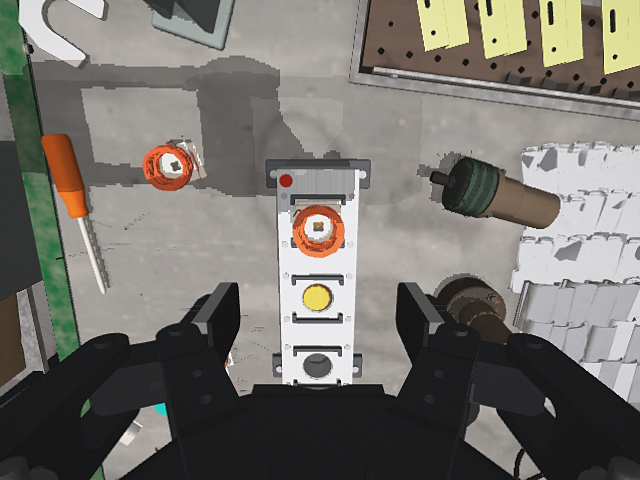

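View pics/s26.png

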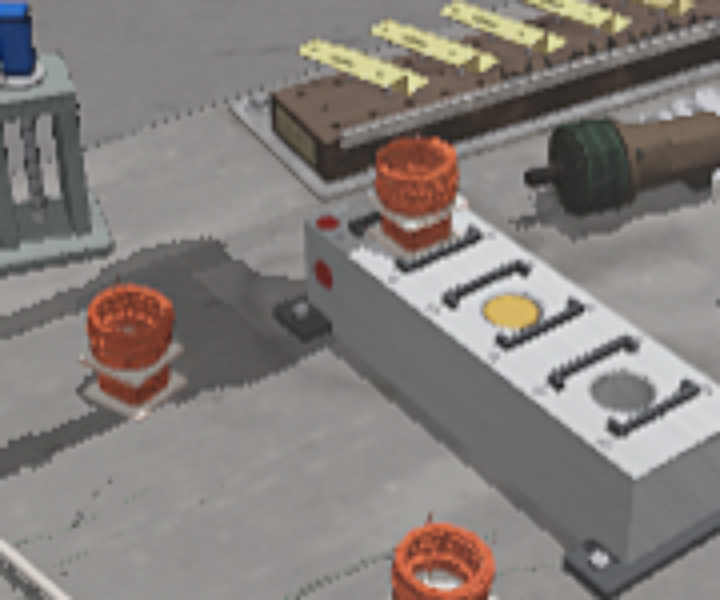

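Emit:
arm_command(
  slide=[
    [-25,-8,0],
    [-55,-18,5],
    [-85,-29,15],
    [-115,-39,30],
    [-138,-47,48],
    [-142,-48,60],
    [-142,-48,64],
    [-142,-48,64],
  ],
  dr=[
    [0,0,-4],
    [0,0,-9],
    [0,0,-14],
    [0,0,-18],
    [0,0,-18],
    [0,0,-18],
    [0,0,-18],
    [0,0,-18],
  ],
  gripper=[0.9,0.9,0.9,0.9,0.9,0.9,0.9,0.9],
)

```text
t: 53.97
tcp_pos: [0.4454, 0.0985, 0.1601]
eef_rot: [0.986, 0.167, -0.002, 0.0]
contact_force: [0.1, -0.4, 0.3]
opening: 0.0767
```

Emit:
arm_command(
  slide=[
    [0,0,0],
    [0,0,0],
    [0,0,0],
    [0,0,0],
    [0,0,0],
    [0,0,0],
    [0,0,0],
    [0,0,0],
  ],
  dr=[
    [0,0,0],
    [0,0,0],
    [0,0,0],
    [0,0,0],
    [0,0,0],
    [0,0,0],
    [0,0,0],
    [0,0,0],
  ],
  gripper=[0.9,0.9,0.9,0.9,0.9,0.9,0.9,0.9],
)

```text
t: 54.63
tcp_pos: [0.4466, 0.0988, 0.1622]
eef_rot: [0.986, 0.167, 0.0, 0.0]
contact_force: [0.3, -0.8, 0.2]
opening: 0.0768
```

Run:
```python
from h import *
coil(.446,.0988,save="pics/w27.png");coil(.446,.0988);coil(.446,.0988)
to((0.446,.0988,.026),19.2)
```

```text
flange 672 0.0222 ((444.7444763183594, 101.52944946289062), (37.243404388427734, 32.443885803222656), 19.456918716430664)
ring 1085 ((446.870361328125, 99.06409454345703), (40.93278884887695, 45.62317657470703), 6.074672222137451)
flange 674 0.0223 ((444.97705078125, 101.6109619140625), (36.55378723144531, 32.624107360839844), 19.201507568359375)
ring 1083 ((446.9559020996094, 98.9184799194336), (40.81270217895508, 44.947845458984375), 175.4528045654297)
flange 676 0.0223 ((444.88018798828125, 101.74504852294922), (36.52980422973633, 32.541114807128906), 18.872997283935547)
ring 1076 ((447.0039978027344, 98.81402587890625), (40.80107116699219, 44.7354621887207), 175.54603576660156)
slide [-4.000e-01 -1.000e-01  1.361e+02] dr [ 0.   -0.    0.02] tcp [0.4465 0.0988 0.1621] q6 [ 0.16 -0.17]
```

View pics/w27.png

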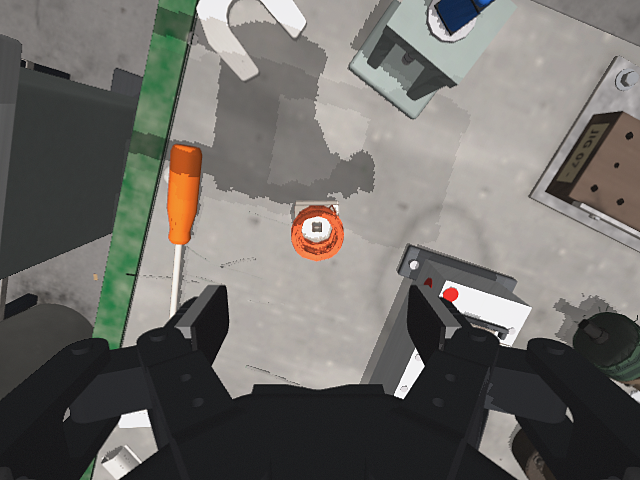

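Emit:
arm_command(
  slide=[
    [-0.5,0,20],
    [-0.5,0,50],
    [-0.5,0,80],
    [-0.5,0,105],
    [-0.5,0,123],
    [-0.5,0,133],
    [-0.5,0,136],
    [-0.5,0,136],
  ],
  dr=[
    [0,0,0],
    [0,0,0],
    [0,0,0],
    [0,0,0],
    [0,0,0],
    [0,0,0],
    [0,0,0],
    [0,0,0],
  ],
  gripper=[0.9,0.9,0.9,0.9,0.9,0.9,0.9,0.9],
)

```text
t: 55.45
tcp_pos: [0.4457, 0.0986, 0.0257]
eef_rot: [0.986, 0.167, -0.001, -0.0]
contact_force: [0.3, -0.1, 0.7]
opening: 0.077
```

Emit:
arm_command(
  slide=[
    [0,0,0],
    [0,0,0],
    [0,0,0],
    [0,0,0],
    [0,0,0],
    [0,0,0],
    [0,0,0],
    [0,0,0],
  ],
  dr=[
    [0,0,0],
    [0,0,0],
    [0,0,0],
    [0,0,0],
    [0,0,0],
    [0,0,0],
    [0,0,0],
    [0,0,0],
  ],
  gripper=[0.9,0.9,0.8,0.6,0.4,0.38,0.3,0.3],
)

```text
t: 56.12
tcp_pos: [0.4467, 0.0988, 0.027]
eef_rot: [0.986, 0.167, 0.001, 0.0]
contact_force: [-0.0, 0.1, 5.9]
opening: 0.038
```

Emit:
arm_command(
  slide=[
    [0,0,0],
    [0,0,-5],
    [0,0,-20],
    [0,0,-50],
    [0,0,-85],
    [0,0,-120],
    [0,0,-145],
    [0,0,-150],
  ],
  dr=[
    [0,0,0],
    [0,0,0],
    [0,0,0],
    [0,0,0],
    [0,0,0],
    [0,0,0],
    [0,0,0],
    [0,0,0],
  ],
  gripper=[0.3,0.3,0.3,0.3,0.3,0.3,0.3,0.3],
)

```text
t: 56.78
tcp_pos: [0.4493, 0.0992, 0.1816]
eef_rot: [0.986, 0.167, 0.005, 0.0]
contact_force: [0.9, 0.1, -1.4]
opening: 0.0377
```

Run:
```python
from h import *
s=state();print(s["opening"],s["contact_force"]);to((.5906,-.0242,.18),1.0)
```

```text
0.03774807079672268 [ 0.94618593  0.14823961 -1.43573538]
slide [ 92.8 163.    2.7] dr [ 1.000e-02 -5.300e-01  1.822e+01] tcp [0.4493 0.0992 0.1816] q6 [ 0.16 -0.17]
```

Emit:
arm_command(
  slide=[
    [12,22,-5],
    [26,46,-5],
    [42,74,-5],
    [58,102,-5],
    [74,130,-5],
    [88,155,-5],
    [95,163,-5],
    [95,163,-5],
  ],
  dr=[
    [0,0,3],
    [0,0,7],
    [0,0,11],
    [0,0,15],
    [0,0,18.2],
    [0,0,18.2],
    [0,0,18.2],
    [0,0,18.2],
  ],
  gripper=[0.3,0.3,0.3,0.3,0.3,0.3,0.3,0.3],
)

```text
t: 57.45
tcp_pos: [0.5903, -0.0255, 0.1794]
eef_rot: [1.0, 0.008, -0.001, 0.0]
contact_force: [1.4, 0.2, -0.9]
opening: 0.0377
```

Emit:
arm_command(
  slide=[
    [0,0,10],
    [0,0,20],
    [0,0,30],
    [0,0,35],
    [0,0,35],
    [0,0,35],
    [0,0,35],
    [0,0,35],
  ],
  dr=[
    [0,0,0],
    [0,0,0],
    [0,0,0],
    [0,0,0],
    [0,0,0],
    [0,0,0],
    [0,0,0],
    [0,0,0],
  ],
  gripper=[0.3,0.3,0.3,0.3,0.3,0.3,0.3,0.3],
)

```text
t: 58.12
tcp_pos: [0.5899, -0.0238, 0.1469]
eef_rot: [1.0, 0.009, 0.001, 0.0]
contact_force: [0.8, -0.1, -2.5]
opening: 0.038
```

Run:
```python
from h import *
camera("wrist");camera("wrist")
T,near,p,s,c=inhand("pics/w28.png")
m=near&(T[:,:,2]>-.001)&(T[:,:,2]<.0075)
W=T[m][:,:2]*1000;print(len(W),np.median(T[m][:,2]),cv2.minAreaRect(W.astype(np.float32)))
m=near&(T[:,:,2]>.021)&(T[:,:,2]<.029)
W=T[m][:,:2]*1000;print("base",len(W),cv2.minAreaRect(W.astype(np.float32)))
to((.5907,-.0242,.1),1.0)
```

```text
{-30: 222, -28: 193, -26: 159, -24: 140, -22: 145, -20: 109, -18: 111, -16: 96, -14: 97, -12: 91, -10: 84, -8: 61, -6: 29, -4: 10, -2: 33, 0: 8, 2: 207, 4: 1663, 6: 106, 8: 29, 10: 30, 12: 31, 14: 28, 16: 27, 18: 29, 20: 19, 22: 39, 24: 655, 26: 200, 28: 0, 30: 0, 32: 0, 34: 0, 36: 0, 38: 0, 40: 0, 42: 0, 44: 0, 46: 0}
1990 0.004785565068252529 ((0.26912879943847656, -2.082132339477539), (34.93643569946289, 38.10146713256836), 89.95797729492188)
base 899 ((0.3073596954345703, -6.603382110595703), (38.01837921142578, 26.260696411132812), 0.10562729835510254)
slide [ 0.8  0.2 46.9] dr [ 0.01 -0.07  0.02] tcp [ 0.5899 -0.024   0.1469] q6 [-0.08 -0.1 ]
```

View pics/w28.png

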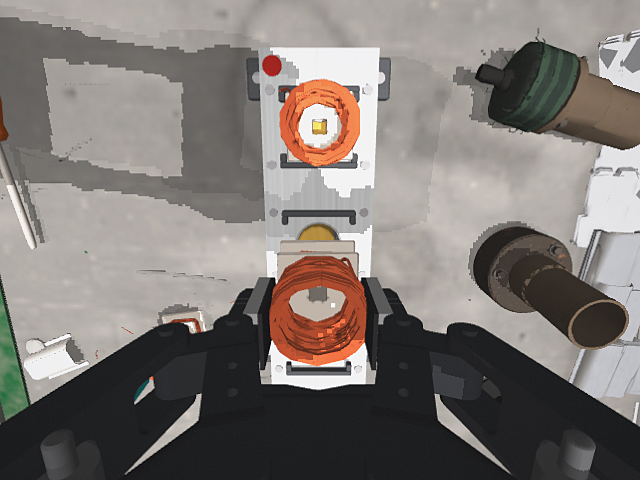

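Emit:
arm_command(
  slide=[
    [0.3,0.2,8],
    [0.6,0.5,18],
    [0.6,0.5,28],
    [0.6,0.5,36],
    [0.6,0.5,43],
    [0.6,0.5,46.5],
    [0.6,0.5,46.5],
    [0.6,0.5,46.5],
  ],
  dr=[
    [0,0,0],
    [0,0,0],
    [0,0,0],
    [0,0,0],
    [0,0,0],
    [0,0,0],
    [0,0,0],
    [0,0,0],
  ],
  gripper=[0.3,0.3,0.3,0.3,0.3,0.3,0.3,0.3],
)

```text
t: 58.93
tcp_pos: [0.5898, -0.0245, 0.0992]
eef_rot: [1.0, 0.009, -0.0, -0.0]
contact_force: [-0.2, -0.6, -0.5]
opening: 0.0376
```

Emit:
arm_command(
  slide=[
    [0,0,0],
    [0,0,0],
    [0,0,0],
    [0,0,0],
    [0,0,0],
    [0,0,0],
    [0,0,0],
    [0,0,0],
  ],
  dr=[
    [0,0,0],
    [0,0,0],
    [0,0,0],
    [0,0,0],
    [0,0,0],
    [0,0,0],
    [0,0,0],
    [0,0,0],
  ],
  gripper=[0.3,0.3,0.3,0.3,0.3,0.3,0.3,0.3],
)

```text
t: 59.6
tcp_pos: [0.59, -0.0245, 0.0997]
eef_rot: [1.0, 0.009, 0.0, 0.0]
contact_force: [0.7, 0.3, -1.9]
opening: 0.0378
```

Run:
```python
from h import *
to((.5905,-.0245,.088),1.0)
p,d=camera("wrist");cv2.imwrite("pics/w29.png",cv2.resize(p[140:400,200:440],None,fx=2.5,fy=2.3))
```

```text
slide [ 0.5  0.  11.7] dr [ 0.   -0.    0.02] tcp [ 0.59   -0.0245  0.0997] q6 [-0.08 -0.1 ]
```

View pics/w29.png

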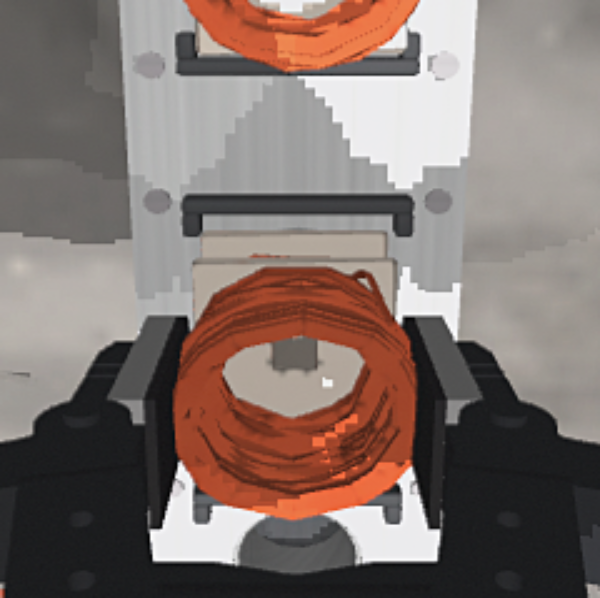

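Emit:
arm_command(
  slide=[
    [0.5,0,2],
    [0.5,0,4],
    [0.5,0,6],
    [0.5,0,8],
    [0.5,0,9.5],
    [0.5,0,10.5],
    [0.5,0,10.5],
    [0.5,0,10.5],
  ],
  dr=[
    [0,0,0],
    [0,0,0],
    [0,0,0],
    [0,0,0],
    [0,0,0],
    [0,0,0],
    [0,0,0],
    [0,0,0],
  ],
  gripper=[0.3,0.3,0.3,0.3,0.3,0.3,0.3,0.3],
)

```text
t: 60.32
tcp_pos: [0.5904, -0.0245, 0.089]
eef_rot: [1.0, 0.009, -0.0, -0.0]
contact_force: [-0.2, 0.7, -1.4]
opening: 0.0376
```

Emit:
arm_command(
  slide=[
    [0,0,0.7],
    [0,0,1.4],
    [0,0,2.1],
    [0,0,2.8],
    [0,0,2.8],
    [0,0,2.8],
    [0,0,2.8],
    [0,0,2.8],
  ],
  dr=[
    [0,0,0],
    [0,0,0],
    [0,0,0],
    [0,0,0],
    [0,0,0],
    [0,0,0],
    [0,0,0],
    [0,0,0],
  ],
  gripper=[0.3,0.3,0.3,0.3,0.3,0.3,0.3,0.3],
)

```text
t: 60.98
tcp_pos: [0.5906, -0.0245, 0.087]
eef_rot: [1.0, 0.009, 0.0, 0.0]
contact_force: [-3.3, 0.5, 5.2]
opening: 0.0378
```

Emit:
arm_command(
  slide=[
    [0,0,0],
    [0,0,0],
    [0,0,0],
    [0,0,0],
    [0,0,0],
    [0,0,0],
    [0,0,0],
    [0,0,0],
  ],
  dr=[
    [0,0,0],
    [0,0,0],
    [0,0,0],
    [0,0,0],
    [0,0,0],
    [0,0,0],
    [0,0,0],
    [0,0,0],
  ],
  gripper=[0.48,0.5,0.6,0.7,0.8,0.8,0.8,0.8],
)

```text
t: 61.65
tcp_pos: [0.5905, -0.0245, 0.0862]
eef_rot: [1.0, 0.009, -0.0, 0.0]
contact_force: [-0.7, 0.1, -0.6]
opening: 0.0681
```

Emit:
arm_command(
  slide=[
    [0,0,-10],
    [0,0,-30],
    [0,0,-60],
    [0,0,-95],
    [0,0,-125],
    [0,0,-150],
    [0,0,-150],
    [0,0,-150],
  ],
  dr=[
    [0,0,0],
    [0,0,0],
    [0,0,0],
    [0,0,0],
    [0,0,0],
    [0,0,0],
    [0,0,0],
    [0,0,0],
  ],
  gripper=[0.8,0.8,0.8,0.8,0.8,0.8,0.8,0.8],
)

```text
t: 62.32
tcp_pos: [0.5921, -0.0246, 0.2398]
eef_rot: [1.0, 0.009, 0.003, 0.0]
contact_force: [-0.8, 1.3, -1.1]
opening: 0.068
```

Emit:
arm_command(
  slide=[
    [0,20,0],
    [0,40,0],
    [0,50,0],
    [0,50,0],
    [0,50,0],
    [0,50,0],
    [0,50,0],
    [0,50,0],
  ],
  dr=[
    [0,0,0],
    [0,0,0],
    [0,0,0],
    [0,0,0],
    [0,0,0],
    [0,0,0],
    [0,0,0],
    [0,0,0],
  ],
  gripper=[0.8,0.8,0.8,0.8,0.8,0.8,0.8,0.8],
)

```text
t: 62.98
tcp_pos: [0.5913, -0.0737, 0.2361]
eef_rot: [1.0, 0.009, -0.0, -0.0]
contact_force: [-0.2, 0.9, 0.3]
opening: 0.0685
```

Run:
```python
from h import *
camera("wrist");c=calibration("wrist");p,d=camera("wrist");cv2.imwrite("pics/w30.png",p);P=cloud(c,d);hsv=cv2.cvtColor(p,cv2.COLOR_BGR2HSV)
for x,y in((.5897,.0542),(.5908,-.0239)):
    near=(abs(P[:,:,0]-x)<.03)&(abs(P[:,:,1]-y)<.03)
    m=near&(P[:,:,2]>.078)&(P[:,:,2]<.086)&(hsv[:,:,1]<90);W=P[m][:,:2]*1000;print("flange",len(W),np.percentile(P[m][:,2],[5,50,95]).round(4),cv2.minAreaRect(W.astype(np.float32)))
q,d=camera("scene");cv2.imwrite("pics/s30.png",cv2.resize(q[160:400,170:470],None,fx=2.6,fy=2.5))
print(state()["tcp_pos"])
```

```text
flange 818 [0.081  0.0823 0.0835] ((589.5857543945312, 53.11638641357422), (38.97199630737305, 37.32083511352539), 1.2375307083129883)
flange 693 [0.0811 0.0823 0.0836] ((590.8182983398438, -24.431442260742188), (37.90032196044922, 38.12258529663086), 0.9303528666496277)
[ 0.59145614 -0.07392311  0.23638109]
```

View pics/w30.png

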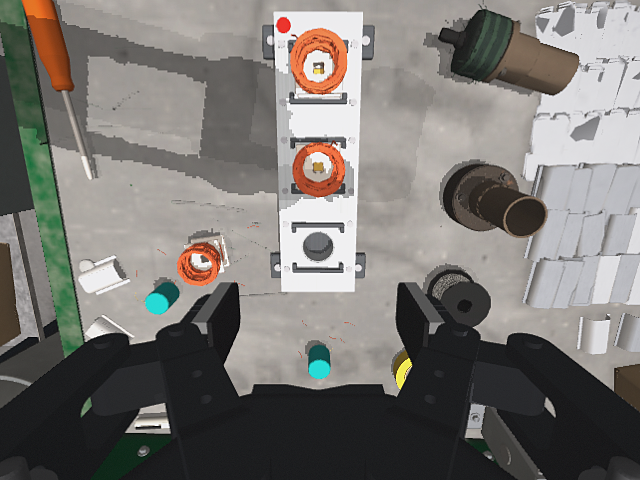

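View pics/s30.png

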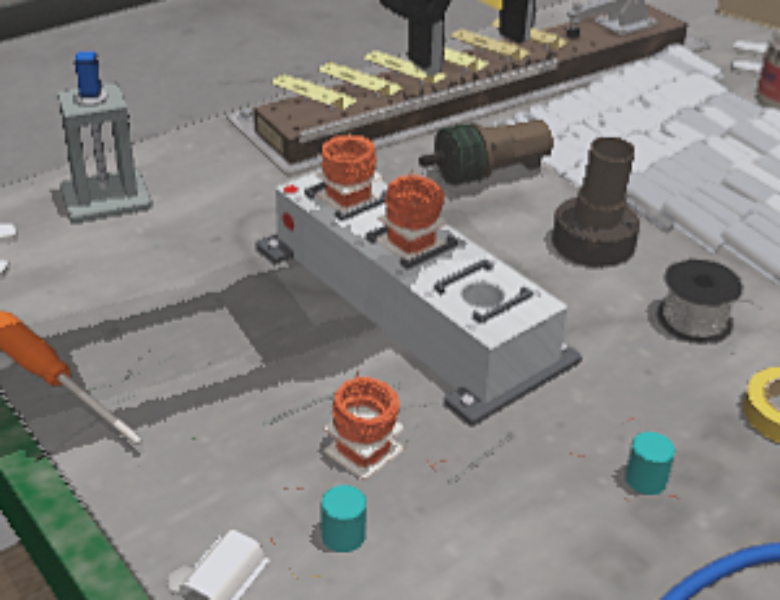

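Run:
```python
from station import finish_job
print(finish_job())
```

```text
the job is handed in; nothing more can be done
None
```

The job is done and handed in after about 63 s of the 210 s allowed; no final check failed or disagreed.

- **Bore depths:** I touched bottom in all three bores with the rod, starting from the red-dot end, and read 44, 34 and 24 mm. The stops came 10 mm apart and the contact force rose to 6–8 N at each. The rod hangs in its stand again, with its handle top at 0.149 m as before.
- **Slugs:** Only the long and the middle brass slugs were present. The long one is in bore 1 and the middle one in bore 2. Both tops measured about 59.8 mm, against 60 mm for the block. The turquoise look-alikes were left alone.
- **Coils:** `coil_b` sits over bore 1 and `coil_a` over bore 2. Both flanges measured level at about 82 mm, which is the 60 mm block plus 22 mm. They were within about 1 mm of the bore centres and square to the block to about 1°.
- **Knocked coil:** `coil_c` was knocked aside during the run. It was not needed and stays upright on the bench.
- **Left as they were:** Bore 3 stays empty because there was no short slug. In the last pictures the solenoid and solder reel stand where they were, and so does the part of the tape roll in view. The arm was clear of everything when I handed in.

The top camera placed things 2–4 mm off from the wrist camera in y, so I used the wrist camera for all fits.

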